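Spread a retaining ring with pliers and fit it over a bearing

ROBOT

A 6-joint arm with a two-finger parallel gripper is mounted at the origin on the work surface. World frame = base frame: x ahead of the robot, y to its left, z up, the work surface at z = 0. Lengths are in m, angles in rad, forces in N, time in s.
With the tool pointing down it reaches from about 0.4 to 0.825 m from the base axis. Payload 7 kg.
Tool frame: the origin (TCP) lies at the very end of the fingers, on their centre line; the grasp point (between the pads) lies 19 mm behind it; z points along the fingers, y is the line along which they close (so a half turn about z gives the same grasp; the last joint's range is limited). The gripper opens to 88 mm and grips with 3 to 60 N. Pads are 19 mm wide; open, the fingers measure 130 mm over their backs; the gripper's body (78 mm by 193 mm) begins 47 mm behind the grasp point.
Start: joints at [1.416, 0.359, 0.012, 0, -1.224, -0.288], TCP at [0.289, 0.61, 0.227] pointing down, gripper open.
Joint ranges: [-3.07, 3.07], [-1.43, 2.12], [-1.02, 1.25], [-3.03, 1.67], [-3.05, -0], [-3.03, 3.03]. Speed limits (rad/s): [2.39, 2.39, 3.01, 3.14, 3.14, 3.14].

INTERFACE

Orientations are given as a unit quaternion [w, x, y, z].
In Python, from station import env gives the robot as it stands. The module is installed in compiled form; this text tells all that it offers.
- The arm moves only by the shell command python3 -m handwheel 'ROWS' [OPENING] [FORCE]. ROWS is JSON, a list of rows, each an object of numbers: "x", "y", "z": the shift along the world's x, y, z in m; "wx", "wy", "wz": the turn, a rotation vector about the world's x, y, z in rad. In form: [{"x": .., "y": .., "z": .., "wx": .., "wy": .., "wz": ..}, ...]. A call has exactly 8 rows; each row shifts and turns the commanded pose from where the row before left it; what a row does not reach is not made up. A row lasts 1/10 s, in which the tool goes at most 50 mm and 8.59 degrees, less where a joint would pass 70% of its speed; a pose out of reach is approached as far as the arm can. A call is refused whole if a number of a shift passes 0.05 or a number of a turn 0.15, either way. A call with a gripper value outside its range is refused whole. OPENING is the finger opening in m, from 0 to 0.0876, set as the call begins (- or left out, the last holds). The fingers move at their own pace and stop on an object; FORCE is the grip in N (left out, the last holds). Time passes only in rows, so rows that do not move let the fingers close, or fill a call up. It gives the time, the measured TCP pose, the force and the opening at its end, in the units of the state.
- env.get_obs(): the state, without advancing time (a new reading comes with each control period).
- env.read_camera(name): name is "side" or "top" or "wrist"; returns a dict with "pixels" (420x560x3 uint8, red, green, blue), "depth" (420x560 float32, m along the optical axis (not along the pixel's ray), 0 where there is no reading), "K" (3x3 intrinsics, pixels), "rvec" (rotation vector, rad) and "tvec" (3), from world to camera coordinates, as OpenCV has them. Camera axes: x right, y down, z forward; pixel columns grow to the right and rows downward; lengths in m; the calibration is good to about 2 mm. A picture is of the moment at which its call begins.
- env.close_job(): hands the job in, once; it reports no verdict.
The state is a dict: "time_s": time; "qpos": joint angles; "joint_velocities": joint speeds; "tau": joint torques, N m; "eef_pos": TCP position; "orientation": TCP orientation; "ft_force": force on the tool from outside, world axes, zero at the start; "ft_torque": the same for the moment, N m; "gripper_width": opening from 0.0 (shut) to 1.0 (fully open).
Only numpy, scipy, OpenCV 4.12 (cv2) and the standard library are available. Lean on these libraries where they do the work, as an engineer would, in place of code of your own. Each camera call takes 0.05 s, during which the arm holds its last target. There are 200 camera calls.

TASK

Fit the retaining ring that keeps the bearing on the upright shaft: take the blue-handled bent-nose pliers from their rest, put both tips in the gap between the ring's ends, squeeze the handles to spread the ring just enough without overstretching it, lower it over the shaft end until you feel it lie on the bearing, and let it close into the groove just above the bearing. Keep the pliers level all the time so that the ring goes on square, then lay them back on their rest. Work the ring with the pliers only, never with the fingers, and leave the other things on the bench where they are.

Things in the scene. Friction and masses are not known exactly. Their poses are not given: they have to be found in the camera images.
- pivot (a point): Hinge pin of the pliers, at the level of the handles' underside, on the left half. Pliers: 175 mm long, 0.2 kg, flat, blue plastic handles 16 mm high, nose ahead, tips bent down 90 degrees. x axis along the nose at rest; squeezing turns it anticlockwise by half of joint pliers_half.
- grip_a (a point): Where to take the left handle (left seen looking along the nose): outer face, half-way up, 40 mm behind the pin, 27 mm beside the middle line. The outer faces are flat from 22 to 70 mm behind the pin and nearly parallel (0.04 rad each) at rest; fingers first meet them about 55 mm apart. The handles spring apart with 14 to 16 N at the grips, up to 11 N more with the ring spread.
- grip_b (a point): The same on the right handle. Grasp from above half-way between grip_a and grip_b, fingers closing across both handles. Squeezed by 3 to 4 mm the pliers are held level; squeezing further opens the tips. They give way in the fingers, nose up or down, when the tips are pressed with more than about 2 N.
- tip_a (a point): Foot of the left tip: an upright, serrated round pin, 6 mm thick for its lowest 13 mm, 9 mm above. It ends 28 mm below the handles' underside (36 mm below grip_a), 95 mm ahead of the grips. At rest the two tips' centres are 9 mm apart.
- tip_b (a point): The same for the right tip.
- pliers_half (a joint): Angle between the halves of the pliers (rad): 0 at rest, grows as the handles are squeezed. Each 0.1 rad brings the handles about 3.6 mm together at the grips and the tips about 5.3 mm farther apart; over the whole squeeze the pliers also creep about 3 mm forward between the fingers.
- rest_top (a point): The pliers' rest: two black saddles 50 mm high on one foot. This point: middle of the front saddle's top (22 x 34 mm), where the pivot lies at the start; x axis along the nose. The rear saddle (14 x 70 mm) is 98 mm behind, under the handles' ends.
- ring_center (a point): Centre of the steel retaining ring, half-way up its 5 mm, fixed to half a. Inner diameter 46 mm, 75 mm long over its ends, 0.06 kg, flat on a white pad 6 mm thick, 150 mm square. x axis points to the gap when closed and turns with half a by half of the opening. The halves bend about a point 29 mm behind the centre.
- lug_a (a point): Middle of the V notch's mouth in the end of half a, half-way up the ring. The two notches face each other across the gap: 25 mm apart when closed, 37.5 mm ahead of the ring's centre, 4 mm deep, 8 mm wide. Tips spread into them centre themselves within 1 mm of this point, and the ring then hangs on the tips by its own spring; they must reach down its whole thickness.
- lug_b (a point): The same in the end of half b.
- ring_half (a joint): Opening of the ring (rad): 0 closed; 0.1 rad moves the ends 6.6 mm farther apart. It passes the shaft end from about 0.36; above 0.52 it is overstretched and spoiled. Its own spring closes it: 2 N at the ends when closed, 7 N at 0.35.
- shaft_axis (a point): On the axis of the upright shaft, at bench level, under the fixture (base plate 120 x 110 mm). The upper face of the bearing (90 mm across) stands 50 to 68 mm above this point: each shaft sits at its own height, which is not measured. Just above that face is the groove, 44.6 mm across, 6.5 mm high; then the shaft end, 50 mm across, its top (edge tapered to 47.6) 19 mm above the face.
- spare_bearing: A loose bearing, 84 mm across and 18 mm high, lying flat; origin under its centre. To be left alone.
- grease_jar: A white jar with a red cap, 60 mm across and 70 mm high; origin under its centre. To be left alone.
- parts_tray: A yellow open tray, 100 x 140 mm and 35 mm high; origin under its centre. To be left alone.
Not all that is in view belongs to the job. Leave any brown or red look-alike of the part that bears pivot alone. There is more than one size of the part that bears ring_center; the job needs the smaller.

How it is judged:
By the outcome, as a careful person would: the job done as asked, in the order asked, and still so for the second after the job is handed in, with the robot touching nothing.
It also fails if it takes over 72 s, if anything falls off the work surface, if the arm or the gripper's body presses on something with over 40 N, if the wrist force passes 120 N, or if a joint passes its speed limit or range.

## Working session

There is one attempt and no reset: what is moved stays moved. The work goes in short steps, Python scripts to look and compute and a shell command to move; the robot and the scene stay as the last step left them, time stands still between calls to the robot, and variables do not carry over. Pictures are saved under pics/ and viewed, on a budget of 10 in all, crops included, one or two more only if the job needs it, and the job is handed in when it is done.

```bash
mkdir -p pics
cat > h.py <<'E'
import numpy as np, cv2
from station import env
def cam(n):
    c=env.read_camera(n); R=cv2.Rodrigues(np.array(c['rvec'],float))[0]; c['R']=R; c['C']=-R.T@np.array(c['tvec'],float).ravel(); return c
def ray(c,u,v,z):
    d=c['R'].T@np.linalg.inv(c['K'])@np.array([u,v,1.]); C=c['C']; return C+d*(z-C[2])/d[2]
def cloud(c):
    v,u=np.mgrid[0:420,0:560]; D=c['depth']; P=np.stack([u,v,np.ones_like(u)],-1)@np.linalg.inv(c['K']).T*D[...,None]
    return (P@c['R'])+c['C']   # R^T p + C
def save(c,n): cv2.imwrite('pics/'+n,c['pixels'][...,::-1])
E
python3 - <<'E'
from h import *
import pickle
o=env.get_obs(); print({k:np.round(v,3) for k,v in o.items()})
ims=[]
for n in ['top','side','wrist']:
    c=cam(n); pickle.dump(c,open(n+'0.pkl','wb')); save(c,n+'0.png'); print(n,c['C'].round(3),np.round(c['R'],2).tolist(),c['K'][0][0])
E
```

```text
{'time_s': np.float64(0.0), 'qpos': array([ 1.416,  0.359,  0.011, -0.   , -1.224, -0.288]), 'joint_velocities': array([ 0.002,  0.002,  0.002,  0.001, -0.002, -0.003]), 'tau': array([-0.0000e+00, -5.8273e+01,  2.9306e+01,  6.9970e+00,  7.0000e-03,
       -0.0000e+00]), 'eef_pos': array([0.289, 0.609, 0.226]), 'orientation': array([ 0.001,  0.976, -0.22 , -0.   ]), 'ft_force': array([-1.371,  0.314,  0.232]), 'ft_torque': array([ 0.019, -0.047,  0.013]), 'gripper_width': np.float64(1.002)}
top [ 0.477 -0.004  0.973] [[-0.02, -1.0, -0.0], [-1.0, 0.02, -0.06], [0.06, -0.0, -1.0]] 389.2289273445298
side [ 0.471 -0.692  0.688] [[0.99, -0.11, -0.01], [-0.09, -0.66, -0.74], [0.07, 0.74, -0.67]] 391.94718057253993
wrist [0.357 0.577 0.383] [[-0.43, -0.9, 0.0], [-0.87, 0.41, 0.28], [-0.25, 0.12, -0.96]] 298.0154035906239
```

View pics/top0.png

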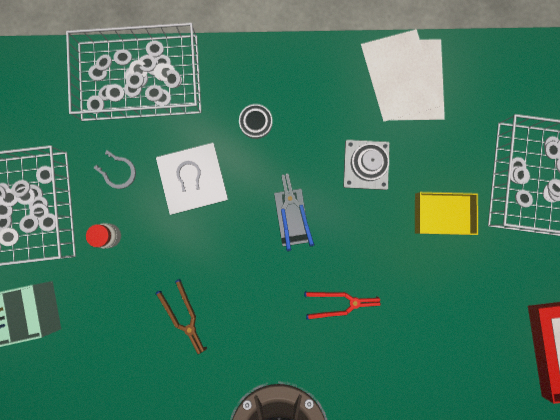

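View pics/side0.png

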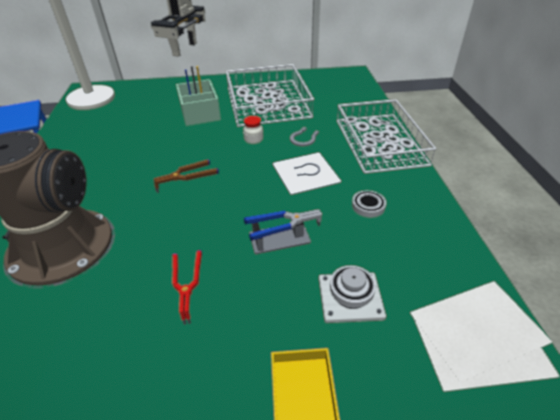

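The top view shows the blue pliers on their rest at (291,210) with the nose up (+x). The small ring is on the white pad at (189,177) with its gap facing down, and the shaft is at (372,160). The brown and red pliers are the look-alikes, and the large ring is the one at (115,170). Next I measure coarsely.

Run:
```python
from h import *
import pickle
c=pickle.load(open('top0.pkl','rb')); P=cloud(c); hsv=cv2.cvtColor(c['pixels'],cv2.COLOR_RGB2HSV)
H,S,V=[hsv[...,i].astype(int) for i in range(3)]
def roi(m,u0,u1,v0,v1):
    k=np.zeros_like(m);k[v0:v1,u0:u1]=m[v0:v1,u0:u1];return k
b=roi((H>100)&(H<130)&(S>120),260,330,160,260)
n,l,st,ce=cv2.connectedComponentsWithStats(b.astype(np.uint8))
for i in range(1,n):
    if st[i,4]>30:
        v,u=np.where(l==i); f=cv2.fitLine(np.c_[u,v].astype(np.float32),2,0,.01,.01).ravel(); print('handle',st[i],ce[i],ray(c,*ce[i],.066).round(4),f.round(3), 'ends',ray(c,u[v.argmin()],v.min(),.066).round(3),ray(c,u[v.argmax()],v.max(),.066).round(3), np.median(P[l==i],0).round(3))
# ring
w=roi((V>200)&(S<40),150,235,140,220).astype(np.uint8)
pc=max(cv2.findContours(w,0,2)[0],key=cv2.contourArea); print('pad',cv2.minAreaRect(pc),ray(c,*cv2.minAreaRect(pc)[0],.006))
ins=np.zeros_like(w);cv2.drawContours(ins,[cv2.convexHull(pc)],-1,1,-1); ins=cv2.erode(ins,np.ones((5,5)))
r=(ins>0)&(V<190); v,u=np.where(r); print('ring px',u.min(),u.max(),v.min(),v.max(),len(u))
for vv in range(v.min(),v.max()+1): print(vv,''.join('#' if r[vv,x] else '.' for x in range(170,210)))
# shaft heights
m=roi(P[...,2]>.04,340,400,135,195)
pts=P[m]; print('fixture top',np.percentile(pts[:,2],[10,50,90,99]))
t=m&(P[...,2]>np.percentile(pts[:,2],99)-.008); print('shaft end',P[t].mean(0),t.sum()); print('hist',np.histogram(pts[:,2],bins=np.arange(.04,.1,.003)))
# nose
m=roi((P[...,2]>.035)&(~b),265,320,165,205); v,u=np.where(m); k=v<185; print('nose',[(vv,P[vv][m[vv]].mean(0).round(3)) for vv in range(v.min(),200,4)])
```

```text
handle [300 205  14  41 160] [306.2625 226.1   ] [ 0.499  -0.0737  0.066 ] [2.68000e-01 9.64000e-01 3.06262e+02 2.26100e+02] ends [ 0.549 -0.06   0.066] [ 0.455 -0.081  0.066] [ 0.497 -0.073  0.066]
handle [281 209  10  42 162] [285.77160494 230.82098765] [ 0.4888 -0.0257  0.066 ] [1.46000e-01 9.89000e-01 2.85772e+02 2.30821e+02] ends [ 0.54  -0.016  0.066] [ 0.444 -0.028  0.066] [ 0.486 -0.026  0.066]
pad ((191.29412841796875, 178.17648315429688), (58.20854949951172, 59.17869186401367), 75.96376037597656) [0.62550483 0.20683272 0.006     ]
ring px 176 200 161 191 212
161 ...............#######..................
162 .............############...............
163 ...........###############..............
164 ..........###########.#####.............
165 .........######........#####............
166 ........#####............###............
167 ........####..............###...........
168 .......####................###..........
169 .......####................###..........
170 .......###..................###.........
171 ......####..................###.........
172 ......####................
[... 987 characters left out ...]
ray([  7,   9,  27, 225, 413,  70,   4,   6,  10,  54, 223,  72,   0,
         0,   0,   0,   0,   0,   0]), array([0.04 , 0.043, 0.046, 0.049, 0.052, 0.055, 0.058, 0.061, 0.064,
       0.067, 0.07 , 0.073, 0.076, 0.079, 0.082, 0.085, 0.088, 0.091,
       0.094, 0.097]))
nose [(166, array([ 0.477, -0.004,  0.973])), (170, array([nan, nan, nan])), (174, array([ 0.623, -0.031,  0.062])), (178, array([ 0.614, -0.026,  0.06 ])), (182, array([ 0.604, -0.03 ,  0.062])), (186, array([ 0.594, -0.029,  0.061])), (190, array([ 0.585, -0.032,  0.062])), (194, array([ 0.576, -0.035,  0.057])), (198, array([ 0.566, -0.035,  0.058]))]<stdin>:23: RuntimeWarning: Mean of empty slice.
  ret = um.true_divide(
```

```bash
python3 -m handwheel '[{"x":0.015,"y":-0.041,"wz":0.04},{"x":0.015,"y":-0.041,"wz":0.04},{"x":0.015,"y":-0.041,"wz":0.04},{"x":0.015,"y":-0.041,"wz":0.04},{"x":0.015,"y":-0.041,"wz":0.04},{"x":0.015,"y":-0.041,"wz":0.04},{"x":0.015,"y":-0.041,"wz":0.04},{"x":0.015,"y":-0.041,"wz":0.04}]' 0.0876 40
python3 -m handwheel '[{"x":0.017,"y":-0.046,"wz":0.045},{"x":0.017,"y":-0.046,"wz":0.045},{"x":0.017,"y":-0.046,"wz":0.045},{"x":0.017,"y":-0.046,"wz":0.045},{"x":0.017,"y":-0.046,"wz":0.045},{"x":0.017,"y":-0.046,"wz":0.045},{"x":0.017,"y":-0.046,"wz":0.045},{}]'
python3 - <<'E'
from h import *
import pickle
c=cam('wrist'); pickle.dump(c,open('w1.pkl','wb')); save(c,'w1.png'); o=env.get_obs(); print(o['eef_pos'],o['orientation'],c['C'])
E
```

```text
[0.28912436 0.60959012 0.22597202] [ 5.37992504e-04  9.75581962e-01 -2.19635023e-01 -4.76354250e-05] [0.35683637 0.57687197 0.38319404]$[0]: bad value
$[0]: bad value
```

View pics/w1.png

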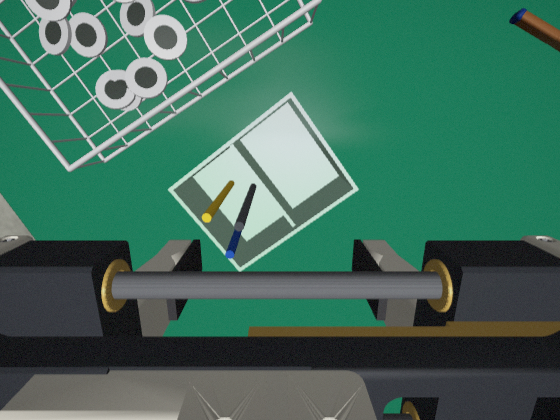

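Each row needs all six keys. So far the wrist view shows only the pen box under the gripper. I'm re-sending the moves with all six.

```bash
python3 -m handwheel '[{"x":0.015,"y":-0.041,"z":0,"wx":0,"wy":0,"wz":0.04},{"x":0.015,"y":-0.041,"z":0,"wx":0,"wy":0,"wz":0.04},{"x":0.015,"y":-0.041,"z":0,"wx":0,"wy":0,"wz":0.04},{"x":0.015,"y":-0.041,"z":0,"wx":0,"wy":0,"wz":0.04},{"x":0.015,"y":-0.041,"z":0,"wx":0,"wy":0,"wz":0.04},{"x":0.015,"y":-0.041,"z":0,"wx":0,"wy":0,"wz":0.04},{"x":0.015,"y":-0.041,"z":0,"wx":0,"wy":0,"wz":0.04},{"x":0.015,"y":-0.041,"z":0,"wx":0,"wy":0,"wz":0.04}]' 0.0876 40
python3 -m handwheel '[{"x":0.017,"y":-0.046,"z":0,"wx":0,"wy":0,"wz":0.045},{"x":0.017,"y":-0.046,"z":0,"wx":0,"wy":0,"wz":0.045},{"x":0.017,"y":-0.046,"z":0,"wx":0,"wy":0,"wz":0.045},{"x":0.017,"y":-0.046,"z":0,"wx":0,"wy":0,"wz":0.045},{"x":0.017,"y":-0.046,"z":0,"wx":0,"wy":0,"wz":0.045},{"x":0.017,"y":-0.046,"z":0,"wx":0,"wy":0,"wz":0.045},{"x":0.017,"y":-0.046,"z":0,"wx":0,"wy":0,"wz":0.045},{"x":0,"y":0,"z":0,"wx":0,"wy":0,"wz":0}]'
python3 - <<'E'
from h import *
import pickle
c=cam('wrist'); pickle.dump(c,open('w1.pkl','wb')); save(c,'w1b.png'); o=env.get_obs(); print(o['eef_pos'],o['orientation'],c['C'])
E
```

```text
time_s: 1.0
eef_pos: [0.4094, 0.2801, 0.2267]
orientation: [-0.0, 0.998, -0.06, 0.0]
ft_force: [0.6, 0.7, -0.1]
gripper_width: 0.995
time_s: 1.8
eef_pos: [0.529, -0.0449, 0.226]
orientation: [0.0, 0.996, 0.094, -0.001]
ft_force: [0.0, 0.5, -0.2]
gripper_width: 1.001
[ 0.52838746 -0.0429484   0.22596999] [ 1.42748698e-04  9.95616257e-01  9.35303477e-02 -5.67921721e-04] [ 0.60275128 -0.03138328  0.38330514]
```

View pics/w1b.png

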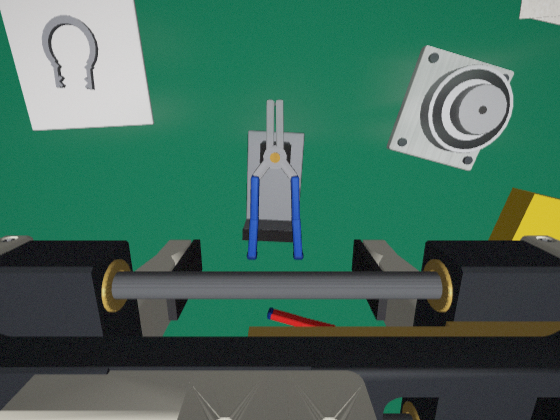

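The wrist view shows all three parts: the pliers' pin at (275,157) with the nose up, the ring at (71,45) with its gap down near (76,87), and the shaft at (483,110). Next I refine all three.

```bash
cat > meas.py <<'E'
from h import *
def blue(c,z=.066,roi=(230,325,130,260)):
    hsv=cv2.cvtColor(c['pixels'],cv2.COLOR_RGB2HSV).astype(int); H,S,V=[hsv[...,i] for i in range(3)]
    m=((H>100)&(H<130)&(S>140)&(V>60)).astype(np.uint8); k=np.zeros_like(m); u0,u1,v0,v1=roi; k[v0:v1,u0:u1]=m[v0:v1,u0:u1]
    n,l,st,ce=cv2.connectedComponentsWithStats(k); out=[]
    for i in np.argsort(-st[1:,4])[:2]+1:
        v,u=np.where(l==i); p=np.array([ray(c,a,b,z)[:2] for a,b in zip(u,v)]); f=cv2.fitLine(p.astype(np.float32),2,0,.001,.01).ravel(); f[:2]*=np.sign(f[0]); out.append((f,p,ce[i]))
    return out
E
python3 - <<'E'
from meas import *
import pickle
c=pickle.load(open('w1.pkl','rb')); P=cloud(c); hsv=cv2.cvtColor(c['pixels'],cv2.COLOR_RGB2HSV).astype(int); H,S,V=[hsv[...,i] for i in range(3)]
b=blue(c)
for f,p,ce in b: print('handle',f.round(4),'yaw',np.arctan2(f[1],f[0]).round(3),p.mean(0).round(4),ce.round(1),p[:,0].min().round(4),p[:,0].max().round(4))
y=(H>12)&(H<35)&(S>110); y[:140]=0;y[175:]=0;y[:,:255]=0;y[:,295:]=0; v,u=np.where(y); print('pin',u.mean(),v.mean(),len(u),ray(c,u.mean(),v.mean(),.068).round(4),np.median(P[y],0).round(4))
for t in [(271,101),(279,101),(275,120)]: print('nose',t,ray(c,*t,.064).round(4),P[t[1],t[0]].round(4))
# ring
w=(V>160)&(S<60); w[140:]=0; w[:,160:]=0
pad=cv2.erode((cv2.drawContours(np.zeros((420,560),np.uint8),[cv2.convexHull(max(cv2.findContours(w.astype(np.uint8),0,2)[0],key=cv2.contourArea))],-1,1,-1)),np.ones((5,5)))
r=((pad>0)&(V<175)).astype(np.uint8); n,l,st,ce=cv2.connectedComponentsWithStats(r); i=st[1:,4].argmax()+1; r=l==i; print('ring',st[i])
v,u=np.where(r); p=np.array([ray(c,a,bb,.011)[:2] for a,bb in zip(u,v)]); np.save('ringpts.npy',p)
print('ends x min',p[:,0].min(),'x max',p[:,0].max(),p[:,1].min(),p[:,1].max())
q=p[p[:,0]>p[:,0].max()-.045]
from scipy.optimize import least_squares
s=least_squares(lambda a:np.hypot(q[:,0]-a[0],q[:,1]-a[1])-a[2],[.64,.21,.025]); print('circle',s.x, s.cost)
cc=s.x[:2]; e=p[np.hypot(*(p-cc).T)>.033]; 
n1=e[e[:,1]>np.median(e[:,1])]; n2=e[e[:,1]<=np.median(e[:,1])]; print('ends',n1.mean(0),n2.mean(0),len(n1),len(n2)); g=(n1.mean(0)+n2.mean(0))/2-cc; print('ring axis(away from gap) yaw',np.arctan2(-g[1],-g[0]),np.hypot(*g))
for vv in range(v.min(),v.max()+1): print(vv,''.join('#' if r[vv,x] else '.' for x in range(35,110)))
# shaft
m=(P[...,0]>.5)&(P[...,2]>.065)&(P[...,2]<.085); m[:,:410]=0; m[160:]=0; print('shaft top',P[m].mean(0),m.sum(),np.percentile(P[m][:,2],[5,50,95]))
k=m.astype(np.uint8); ct=max(cv2.findContours(k,0,1)[0],key=cv2.contourArea); pp=np.array([P[a[0][1],a[0][0]][:2] for a in ct]); print('minEnc',cv2.minEnclosingCircle(pp.astype(np.float32)))
(cu,cv_),rad=cv2.minEnclosingCircle(ct); print(cu,cv_,rad,ray(c,cu,cv_,.072))
bm=(P[...,2]>.048)&(P[...,2]<.058); bm[:,:400]=0; bm[165:]=0; print('brg',np.median(P[bm],0),cv2.minEnclosingCircle(P[bm][:,:2].astype(np.float32)))
E
```

```text
handle [ 0.992   0.1262  0.4912 -0.0264] yaw 0.127 [ 0.4912 -0.0264] [253.4 219.1] 0.4425 0.5401
handle [ 0.9689  0.2476  0.5006 -0.0734] yaw 0.25 [ 0.5006 -0.0734] [296.  218.7] 0.4532 0.549
pin 274.55405405405406 157.2027027027027 74 [ 0.5645 -0.0369  0.068 ] [ 0.5638 -0.037   0.0625]
nose (271, 101) [ 0.6189 -0.0229  0.064 ] [ 0.6191 -0.0228  0.0608]
nose (279, 101) [ 0.6204 -0.0309  0.064 ] [ 0.6206 -0.0309  0.0605]
nose (275, 120) [ 0.6015 -0.0303  0.064 ] [ 0.6012 -0.0301  0.    ]
ring [  42   15   56   75 1409]
ends x min 0.5900622061749048 x max 0.667694166135336 0.18111618353557482 0.24202074910957586
circle [0.63707751 0.21106397 0.02626146] 0.003611294961331486
ends [0.59915046 0.22424618] [0.60310792 0.19037922] 129 130
ring axis(away from gap) yaw 0.10397535237986931 0.036143517161732336
15 .........................#######..#........................................
16 ......................##############.......................................
17 ...................###################.....................................
18 ..................#######################.......
[... 5273 characters left out ...]
###....................#########...............
86 .....................##########...................##########...............
87 ......................#..#####.....................#########...............
88 ....................................................########...............
89 .........................................................###...............
shaft top [ 0.65039124 -0.22957109  0.07035762] 2081 [0.06780422 0.07055049 0.07183149]
minEnc ((0.6508120894432068, -0.23087942600250244), 0.025302717462182045)
480.0 109.0 28.319704055786133 [ 0.65000581 -0.22869842  0.072     ]
brg [ 0.64993347 -0.21895601  0.05180042] ((0.650486171245575, -0.2313489317893982), 0.04523695260286331)
```

Run:
```python
from meas import *
import pickle
c=pickle.load(open('w1.pkl','rb')); 
a=ray(c,65.7,81.7,.010);b=ray(c,84.6,82.1,.010); m=(a+b)/2; print(a,b,np.linalg.norm(a-b),m, 'yaw perp',np.arctan2(a[1]-b[1],a[0]-b[0])-np.pi/2)
p=np.load('ringpts.npy')
for cc in [(.637,.211)]: print(np.arctan2(cc[1]-m[1],cc[0]-m[0]),np.hypot(cc[1]-m[1],cc[0]-m[0]))
# outer/inner circle by boundary: min enclosing of front arc
q=p[p[:,0]>.635]; print(cv2.minEnclosingCircle(q.astype(np.float32)))
for x0 in (.615,.625,.635,.645,.655):
    y=np.sort(p[abs(p[:,0]-x0)<.0012][:,1]); print(x0,y[0].round(4),y[-1].round(4),((y[0]+y[-1])/2).round(4))
```

```text
[0.59779147 0.2168523  0.01      ] [0.60146438 0.19527427 0.01      ] 0.02188839373103603 [0.59962793 0.20606329 0.01      ] yaw perp 0.16859916970965938
0.13133593955254558 0.03769672418392892
((0.6391759514808655, 0.211520716547966), 0.0306782778352499)
0.615 0.1864 0.2325 0.2095
0.625 0.1832 0.24 0.2116
0.635 0.1812 0.242 0.2116
0.645 0.1814 0.2406 0.211
0.655 0.186 0.2371 0.2116
```

```bash
python3 -m handwheel '[{"x":-0.001,"y":0,"z":-0.025,"wx":0,"wy":0,"wz":0},{"x":-0.001,"y":0,"z":-0.025,"wx":0,"wy":0,"wz":0},{"x":-0.001,"y":-0.001,"z":-0.025,"wx":0,"wy":0,"wz":0},{"x":0,"y":0,"z":-0.025,"wx":0,"wy":0,"wz":0},{"x":0,"y":0,"z":-0.025,"wx":0,"wy":0,"wz":0},{"x":0,"y":0,"z":-0.025,"wx":0,"wy":0,"wz":0},{"x":0,"y":0,"z":-0.02,"wx":0,"wy":0,"wz":0},{"x":0,"y":0,"z":-0.011,"wx":0,"wy":0,"wz":0}]'
python3 -m handwheel '[{"x":0,"y":0,"z":-0.006,"wx":0,"wy":0,"wz":0},{"x":0,"y":0,"z":0,"wx":0,"wy":0,"wz":0},{"x":0,"y":0,"z":0,"wx":0,"wy":0,"wz":0},{"x":0,"y":0,"z":0,"wx":0,"wy":0,"wz":0},{"x":0,"y":0,"z":0,"wx":0,"wy":0,"wz":0},{"x":0,"y":0,"z":0,"wx":0,"wy":0,"wz":0},{"x":0,"y":0,"z":0,"wx":0,"wy":0,"wz":0},{"x":0,"y":0,"z":0,"wx":0,"wy":0,"wz":0}]' 0.0515 50
```

```text
time_s: 2.65
eef_pos: [0.5241, -0.0403, 0.0441]
orientation: [0.0, 0.995, 0.096, -0.001]
ft_force: [-0.4, 0.5, -0.5]
gripper_width: 0.999
time_s: 3.45
eef_pos: [0.5255, -0.0413, 0.0404]
orientation: [0.0, 0.995, 0.096, 0.0]
ft_force: [-1.6, -0.7, 6.2]
gripper_width: 0.589
```

```bash
python3 -m handwheel '[{"x":0,"y":0,"z":0,"wx":0,"wy":0,"wz":0},{"x":0,"y":0,"z":0.005,"wx":0,"wy":0,"wz":0},{"x":0,"y":0,"z":0.01,"wx":0,"wy":0,"wz":0},{"x":0,"y":0,"z":0.01,"wx":0,"wy":0,"wz":0},{"x":0,"y":0,"z":0.02,"wx":0,"wy":0,"wz":0},{"x":0,"y":0,"z":0.02,"wx":0,"wy":0,"wz":0},{"x":0,"y":0,"z":0.015,"wx":0,"wy":0,"wz":0},{"x":0,"y":0,"z":0,"wx":0,"wy":0,"wz":0}]'
python3 - <<'E'
from meas import *
import pickle
c=cam('wrist'); pickle.dump(c,open('w2.pkl','wb')); s=cam('side'); pickle.dump(s,open('s2.pkl','wb'))
o=env.get_obs(); print(o['eef_pos'],o['orientation'],o['ft_force'],o['ft_torque'],o['gripper_width'])
im=np.hstack([c['pixels'][:300,:][:, 100:460],cv2.resize(s['pixels'][120:300,210:390],(400,400))[:300]]); cv2.imwrite('pics/p2.png',im[...,::-1])
E
```

```text
time_s: 4.25
eef_pos: [0.5268, -0.0408, 0.1224]
orientation: [-0.0, 0.995, 0.096, 0.002]
ft_force: [0.4, 1.1, -2.8]
gripper_width: 0.59
[ 0.52514726 -0.04099387  0.11980241] [-2.70833121e-04  9.95400319e-01  9.58015259e-02  4.45439219e-04] [-0.16901739  0.17419128 -1.88920384] [-0.07832297  0.02922236 -0.00825214] 0.5920153872738155
```

View pics/p2.png

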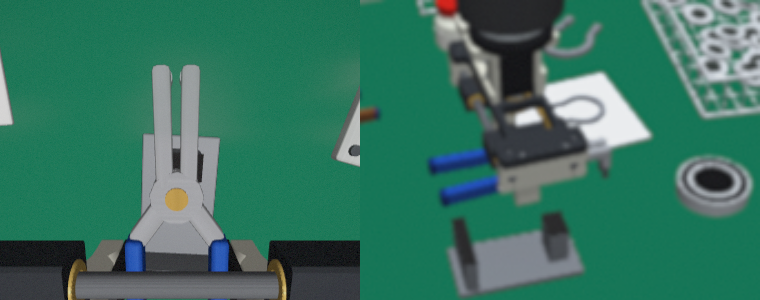

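The pliers are held: in the left crop the pin is at (176,200) and the nose runs up to about (175,66). The rest is empty in the side crop. Next I check that they are level and get the tip offset.

```bash
cat >> meas.py <<'E'
def yawof(o): q=o['orientation']; return 2*np.arctan2(q[2],q[1])
def pliers(c,o,show=True):
    # pin, nose end; top of pin ~ TCP+.019+.010
    zt=o['eef_pos'][2]
    hsv=cv2.cvtColor(c['pixels'],cv2.COLOR_RGB2HSV).astype(int); H,S,V=[hsv[...,i] for i in range(3)]
    y=((H>12)&(H<32)&(S>110)&(V>90)).astype(np.uint8); y[:120]=0;y[235:]=0;y[:,220:]=y[:,220:];y[:,:220]=0;y[:,340:]=0
    n,l,st,ce=cv2.connectedComponentsWithStats(y); i=st[1:,4].argmax()+1
    P=cloud(c); pin=np.median(P[l==i],0)
    m=(abs(P[...,2]-pin[2])<.02); m[int(ce[i][1])-15:]=0; m[:,:180]=0; m[:,380:]=0
    Q=P[m]; yaw=yawof(o); d=np.array([np.cos(yaw),np.sin(yaw)]); nrm=np.array([-d[1],d[0]])
    a=(Q[:,:2]-pin[:2])@d; b=(Q[:,:2]-pin[:2])@nrm; k=(a<.075)&(abs(b)<.05); a,b,Q=a[k],b[k],Q[k]
    print('pin px',ce[i].round(1),'pin',pin.round(4),'rel tcp fwd/left/up',np.round([(pin[:2]-o['eef_pos'][:2])@d,(pin[:2]-o['eef_pos'][:2])@nrm,pin[2]-zt],4))
    f=np.polyfit(a,Q[:,2],1); print('nose end fwd',np.percentile(a,99.5).round(4),'pitch',f[0].round(4))
    e=a>np.percentile(a,99)-.006
    for s in (1,-1):
        k=e&(b*s>0)
        if k.any(): print('  nose side',s,'lat range',b[k].min().round(4),b[k].max().round(4),'z',np.median(Q[k][:,2]).round(4))
    k=(a>.02)&(a<.05); f=np.polyfit(b[k],Q[k][:,2],1); print('roll',f[0].round(4)); return pin
E
python3 - <<'E'
from meas import *
import pickle
c=pickle.load(open('w2.pkl','rb')); o=env.get_obs(); print(yawof(o)); pliers(c,o)
for (f,p,ce) in blue(c,.14,(200,360,200,262)): 
    print(ce, cloud(c)[int(ce[1]),int(ce[0])])
E
```

```text
0.19189738173775528
pin px [276.1 199.2] pin [ 0.5649 -0.0338  0.1448] rel tcp fwd/left/up [ 0.0404 -0.0005  0.025 ]
nose end fwd 0.0581 pitch -0.0039
  nose side 1 lat range 0.0019 0.0108 z 0.143
  nose side -1 lat range -0.0099 -0.0018 z 0.143
roll 0.0021
[318.86935867 250.9263658 ] [ 0.54436765 -0.05853244  0.14707351]
[233.98795181 250.94939759] [ 0.53701193 -0.01817221  0.14816831]
```

```bash
python3 -m handwheel '[{"x":-0.002,"y":0.016,"z":0,"wx":0,"wy":0,"wz":-0.006},{"x":-0.0025,"y":0.032,"z":-0.004,"wx":0,"wy":0,"wz":-0.006},{"x":-0.0025,"y":0.038,"z":-0.004,"wx":0,"wy":0,"wz":-0.006},{"x":-0.0025,"y":0.04,"z":-0.004,"wx":0,"wy":0,"wz":-0.006},{"x":-0.0025,"y":0.038,"z":-0.004,"wx":0,"wy":0,"wz":-0.006},{"x":-0.0025,"y":0.036,"z":-0.004,"wx":0,"wy":0,"wz":-0.006},{"x":-0.0025,"y":0.022,"z":-0.006,"wx":0,"wy":0,"wz":-0.006},{"x":-0.002,"y":0.011,"z":-0.006,"wx":0,"wy":0,"wz":-0.006}]'
python3 -m handwheel '[{"x":0,"y":0,"z":0,"wx":0,"wy":0,"wz":0},{"x":0,"y":0,"z":0,"wx":0,"wy":0,"wz":0},{"x":0,"y":0,"z":0,"wx":0,"wy":0,"wz":0},{"x":0,"y":0,"z":0,"wx":0,"wy":0,"wz":0},{"x":0,"y":0,"z":0,"wx":0,"wy":0,"wz":0},{"x":0,"y":0,"z":0,"wx":0,"wy":0,"wz":0},{"x":0,"y":0,"z":0,"wx":0,"wy":0,"wz":0},{"x":0,"y":0,"z":0,"wx":0,"wy":0,"wz":0}]'
python3 - <<'E'
from meas import *
import pickle
c=cam('wrist'); pickle.dump(c,open('w3.pkl','wb')); o=env.get_obs(); pickle.dump(o,open('o3.pkl','wb')); print(o['eef_pos'],yawof(o),o['orientation']); pliers(c,o)
cv2.imwrite('pics/w3.png',c['pixels'][:260,100:460][...,::-1].repeat(2,0).repeat(2,1))
E
```

```text
time_s: 5.15
eef_pos: [0.5055, 0.1934, 0.0862]
orientation: [0.0, 0.997, 0.073, -0.001]
ft_force: [-0.3, -0.1, -2.3]
gripper_width: 0.59
time_s: 5.95
eef_pos: [0.5063, 0.1918, 0.0876]
orientation: [-0.0, 0.997, 0.072, 0.0]
ft_force: [-0.3, 0.4, -2.6]
gripper_width: 0.587
[0.50622989 0.19181601 0.08759864] 0.14413590580697397 [-6.73859858e-06  9.97404229e-01  7.20055848e-02  1.09771152e-05]
pin px [276.2 199.3] pin [0.5447 0.1968 0.1098] rel tcp fwd/left/up [ 0.0388 -0.0006  0.0222]
nose end fwd 0.0582 pitch -0.0077
  nose side 1 lat range 0.0019 0.0105 z 0.1077
  nose side -1 lat range -0.0103 -0.0017 z 0.1076
roll 0.0026
```

View pics/w3.png

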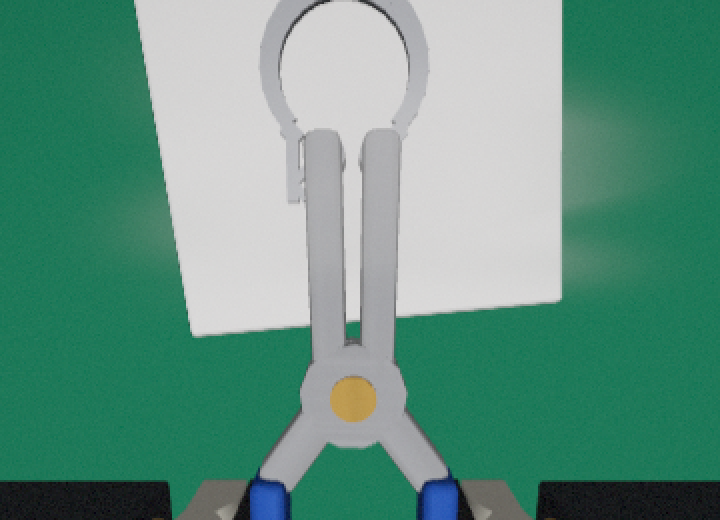

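The ring on the pad appears slightly left of the nose: its outer edges are at crop columns 261 and 428, and the left leg is at (293,140–203). I'll compute the offset with rays.

Run:
```python
from meas import *
import pickle
c=pickle.load(open('w3.pkl','rb')); o=pickle.load(open('o3.pkl','rb')); print(c['K'])
yaw=yawof(o); d=np.array([np.cos(yaw),np.sin(yaw)]); n=np.array([-d[1],d[0]]); t=o['eef_pos'][:2]
hsv=cv2.cvtColor(c['pixels'],cv2.COLOR_RGB2HSV).astype(int); V=hsv[...,2]; 
from scipy.optimize import least_squares
r=(V<205)&(hsv[...,1]<60); r[64:]=0; r[:,:220]=0; r[:,330:]=0
# outer edge per row, z=.011 top face
out=[]
for v in range(4,62):
    u=np.where(r[v])[0]
    if len(u): out+=[ray(c,u[0]-.5,v,.0105)[:2],ray(c,u[-1]+.5,v,.0105)[:2]]
out=np.array(out); L=np.c_[(out-t)@d,(out-t)@n]
s=least_squares(lambda a:np.hypot(L[:,0]-a[0],L[:,1]-a[1])-a[2],[.13,0,.03],loss='soft_l1',f_scale=.0005); print('ring centre fwd,left,R (tool)',s.x.round(4), 'world',(t+d*s.x[0]+n*s.x[1]).round(4))
def loc(u,v,z): p=ray(c,u,v,z)[:2]-t; return np.round([p@d,p@n],4)
for q in [(287,145),(287,200),(300,203),(298,190)]: print('leg',q,loc(100+q[0]/2,q[1]/2,.0105))
for v in range(66,106,2): print(v,V[v,238:256])
```

```text
[[298.01540359   0.         276.552292  ]
 [  0.         298.01540359 205.81791249]
 [  0.           0.           1.        ]]
ring centre fwd,left,R (tool) [0.1329 0.0027 0.0299] world [0.6373 0.2135]
leg (287, 145) [0.1075 0.0232]
leg (287, 200) [0.0886 0.0238]
leg (300, 203) [0.0876 0.019 ]
leg (298, 190) [0.0921 0.0196]
66 [214 212 175 186 186 187 188 185 187 188 187 187 188 195 213 177 166 172]
68 [215 215 208 183 173 186 186 186 187 187 189 187 176 126 124 167 171 173]
70 [214 215 215 213 208 190 187 186 187 187 186 144 148 179 154 169 171 171]
72 [214 215 214 215 214 188 186 187 188 187 187 156 213 168 152 170 172 171]
74 [213 215 215 215 214 189 187 188 187 188 187 156 211 190 153 169 172 172]
76 [215 215 214 215 215 189 187 187 188 188 188 153 213 190 147 170 171 171]
78 [214 214 215 214 214 189 187 187 188 188 190 156 213 189 147 171 171 172]
80 [214 215 215 215 214 188 188 188 187 188 189 156 212 216 148 171 172 172]
82 [215 214 215 215 215 193 191 189 188 189 188 157 212 207 143 170 170 172]
84 [213 215 216 214 215 195 189 188 188 188 188 160 194 191 138 170 172 173]
86 [215 214 215 214 214 196 188 188 188 188 188 188 189 190 151 168 172 173]
88 [215 214 215 215 215 197 187 189 187 190 189 191 191 188 146 169 172 173]
90 [214 214 215 214 215 197 190 188 190 189 189 189 167 157 143 169 171 172]
92 [215 214 214 214 214 197 190 189 191 190 189 185 192 213 173 167 172 173]
94 [215 215 215 214 215 201 191 189 190 190 189 189 191 195 154 164 173 173]
96 [215 214 214 214 213 203 190 189 189 189 189 190 191 192 157 160 172 174]
98 [214 214 213 214 215 202 191 190 190 189 191 178 189 190 172 157 171 174]
100 [215 214 215 212 214 203 179 177 177 175 178 148 209 188 145 152 172 174]
102 [214 214 216 214 214 214 206 207 208 207 207 208 213 214 191 152 171 175]
104 [213 214 214 215 214 214 214 214 215 214 214 214 214 213 207 153 175 175]
```

```bash
python3 -m handwheel '[{"x":0.0009,"y":-0.0004,"z":0,"wx":0,"wy":0,"wz":0.015},{"x":0.0008,"y":-0.0003,"z":0,"wx":0,"wy":0,"wz":0.015},{"x":0,"y":0,"z":-0.01,"wx":0,"wy":0,"wz":0},{"x":0,"y":0,"z":-0.01,"wx":0,"wy":0,"wz":0},{"x":0,"y":0,"z":-0.01,"wx":0,"wy":0,"wz":0},{"x":0,"y":0,"z":-0.01,"wx":0,"wy":0,"wz":0},{"x":0,"y":0,"z":0,"wx":0,"wy":0,"wz":0},{"x":0,"y":0,"z":0,"wx":0,"wy":0,"wz":0}]'
python3 - <<'E'
from meas import *
import pickle
c=cam('wrist'); pickle.dump(c,open('w4.pkl','wb')); o=env.get_obs(); pickle.dump(o,open('o4.pkl','wb')); print(o['eef_pos'],yawof(o)); pliers(c,o)
cv2.imwrite('pics/w4.png',c['pixels'][:200,160:400][...,::-1].repeat(3,0).repeat(3,1))
E
```

```text
time_s: 6.8
eef_pos: [0.5078, 0.191, 0.0471]
orientation: [0.0, 0.996, 0.087, -0.0]
ft_force: [0.2, -0.3, -1.5]
gripper_width: 0.589
[0.50807503 0.19124735 0.04753051] 0.17440085663918373
pin px [276.2 199.3] pin [0.5462 0.1972 0.0693] rel tcp fwd/left/up [ 0.0385 -0.0007  0.0217]
nose end fwd 0.058 pitch -0.0077
  nose side 1 lat range 0.0019 0.0105 z 0.0671
  nose side -1 lat range -0.0102 -0.0017 z 0.0672
roll -0.0
```

View pics/w4.png

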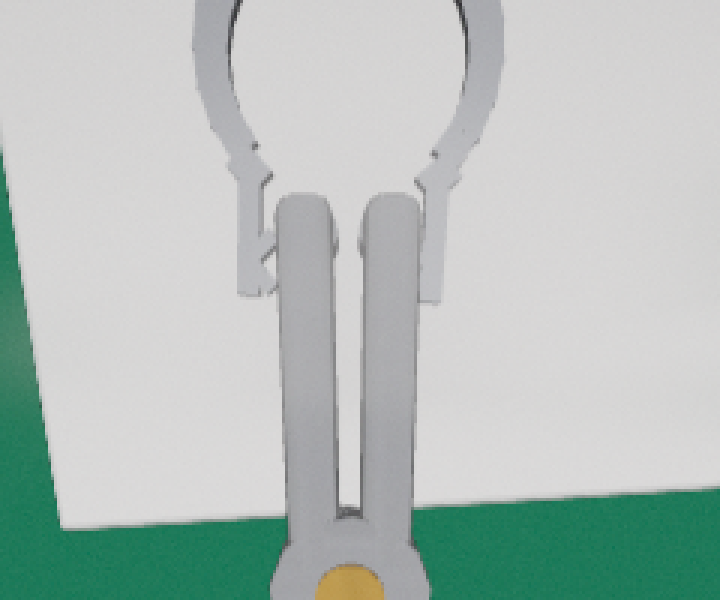

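Both legs are now visible. The left notch is at crop (262,262), and the outer leg edges run from 238 to 441 at that row.

Run:
```python
from meas import *
import pickle
c=pickle.load(open('w4.pkl','rb')); o=pickle.load(open('o4.pkl','rb'))
yaw=yawof(o); d=np.array([np.cos(yaw),np.sin(yaw)]); n=np.array([-d[1],d[0]]); t=o['eef_pos'][:2]
def loc(u,v,z): p=ray(c,160+u/3,v/3,z)[:2]-t; return np.round([p@d,p@n],4)
for q in [(238,185),(447,185),(238,262),(442.5,262),(238,292),(440.5,299),(275,262)]: print('leg',q,loc(*q,.0105))
z=o['eef_pos'][2]+.0217-.002
for q in [(276,215),(337,215),(361,215),(421,215),(304,194),(392,194)]: print('nose',q,loc(*q,z))
```

```text
leg (238, 185) [0.1073 0.0212]
leg (447, 185) [ 0.1073 -0.0202]
leg (238, 262) [0.0931 0.0217]
leg (442.5, 262) [ 0.0931 -0.0197]
leg (238, 292) [0.0874 0.0219]
leg (440.5, 299) [ 0.086  -0.0195]
leg (275, 262) [0.0931 0.0142]
nose (276, 215) [0.0939 0.0095]
nose (337, 215) [0.0939 0.0009]
nose (361, 215) [ 0.0939 -0.0025]
nose (421, 215) [ 0.0939 -0.011 ]
nose (304, 194) [0.0966 0.0055]
nose (392, 194) [ 0.0966 -0.0068]
```

```bash
python3 -m handwheel '[{"x":-0.0003,"y":0.0018,"z":0,"wx":0,"wy":0,"wz":-0.01},{"x":-0.0003,"y":0.0018,"z":0,"wx":0,"wy":0,"wz":-0.01},{"x":0,"y":0,"z":-0.006,"wx":0,"wy":0,"wz":0},{"x":0,"y":0,"z":-0.006,"wx":0,"wy":0,"wz":0},{"x":0,"y":0,"z":-0.006,"wx":0,"wy":0,"wz":0},{"x":0,"y":0,"z":-0.002,"wx":0,"wy":0,"wz":0},{"x":0,"y":0,"z":0,"wx":0,"wy":0,"wz":0},{"x":0,"y":0,"z":0,"wx":0,"wy":0,"wz":0}]'
python3 -m handwheel '[{"x":0,"y":0,"z":-0.001,"wx":0,"wy":0,"wz":0},{"x":0,"y":0,"z":0,"wx":0,"wy":0,"wz":0},{"x":0,"y":0,"z":0,"wx":0,"wy":0,"wz":0},{"x":0,"y":0,"z":0,"wx":0,"wy":0,"wz":0},{"x":0,"y":0,"z":0,"wx":0,"wy":0,"wz":0},{"x":0,"y":0,"z":0,"wx":0,"wy":0,"wz":0},{"x":0,"y":0,"z":0,"wx":0,"wy":0,"wz":0},{"x":0,"y":0,"z":0,"wx":0,"wy":0,"wz":0}]'
```

```text
time_s: 7.65
eef_pos: [0.5074, 0.1948, 0.0275]
orientation: [0.0, 0.997, 0.077, -0.0]
ft_force: [1.2, -0.9, -1.7]
gripper_width: 0.59
time_s: 8.45
eef_pos: [0.5073, 0.1948, 0.0266]
orientation: [-0.0, 0.997, 0.077, 0.0]
ft_force: [-0.2, -1.1, -2.6]
gripper_width: 0.59
```

```bash
python3 -m handwheel '[{"x":0,"y":0,"z":-0.001,"wx":0,"wy":0,"wz":0},{"x":0,"y":0,"z":0,"wx":0,"wy":0,"wz":0},{"x":0,"y":0,"z":0,"wx":0,"wy":0,"wz":0},{"x":0,"y":0,"z":0,"wx":0,"wy":0,"wz":0},{"x":0,"y":0,"z":0,"wx":0,"wy":0,"wz":0},{"x":0,"y":0,"z":0,"wx":0,"wy":0,"wz":0},{"x":0,"y":0,"z":0,"wx":0,"wy":0,"wz":0},{"x":0,"y":0,"z":0,"wx":0,"wy":0,"wz":0}]'
python3 -m handwheel '[{"x":0,"y":0,"z":-0.0005,"wx":0,"wy":0,"wz":0},{"x":0,"y":0,"z":0,"wx":0,"wy":0,"wz":0},{"x":0,"y":0,"z":0,"wx":0,"wy":0,"wz":0},{"x":0,"y":0,"z":0,"wx":0,"wy":0,"wz":0},{"x":0,"y":0,"z":0,"wx":0,"wy":0,"wz":0},{"x":0,"y":0,"z":0,"wx":0,"wy":0,"wz":0},{"x":0,"y":0,"z":0,"wx":0,"wy":0,"wz":0},{"x":0,"y":0,"z":0,"wx":0,"wy":0,"wz":0}]'
```

```text
time_s: 9.25
eef_pos: [0.5073, 0.1948, 0.0256]
orientation: [0.0, 0.997, 0.077, 0.0]
ft_force: [-0.0, -0.5, -1.7]
gripper_width: 0.589
time_s: 10.05
eef_pos: [0.5073, 0.1948, 0.0251]
orientation: [-0.0, 0.997, 0.077, 0.0]
ft_force: [0.9, 0.2, -2.2]
gripper_width: 0.59
```

```bash
cat > f.py <<'E'
from meas import *
o=env.get_obs(); print(o['eef_pos'].round(4),o['ft_force'].round(2),o['ft_torque'].round(3),round(float(o['gripper_width'])*87.6,2))
E
python3 f.py
```

```text
[0.5073 0.1948 0.0251] [ 0.93  0.22 -2.15] [-0.06  -0.083  0.023] 51.7
```

```bash
for i in 1; do python3 -m handwheel '[{"x":0,"y":0,"z":-0.0005,"wx":0,"wy":0,"wz":0},{"x":0,"y":0,"z":0,"wx":0,"wy":0,"wz":0},{"x":0,"y":0,"z":0,"wx":0,"wy":0,"wz":0},{"x":0,"y":0,"z":0,"wx":0,"wy":0,"wz":0},{"x":0,"y":0,"z":0,"wx":0,"wy":0,"wz":0},{"x":0,"y":0,"z":0,"wx":0,"wy":0,"wz":0},{"x":0,"y":0,"z":0,"wx":0,"wy":0,"wz":0},{"x":0,"y":0,"z":0,"wx":0,"wy":0,"wz":0}]' >/dev/null; python3 f.py; done
python3 -m handwheel '[{"x":0,"y":0,"z":-0.0005,"wx":0,"wy":0,"wz":0},{"x":0,"y":0,"z":0,"wx":0,"wy":0,"wz":0},{"x":0,"y":0,"z":0,"wx":0,"wy":0,"wz":0},{"x":0,"y":0,"z":0,"wx":0,"wy":0,"wz":0},{"x":0,"y":0,"z":0,"wx":0,"wy":0,"wz":0},{"x":0,"y":0,"z":0,"wx":0,"wy":0,"wz":0},{"x":0,"y":0,"z":0,"wx":0,"wy":0,"wz":0},{"x":0,"y":0,"z":0,"wx":0,"wy":0,"wz":0}]' >/dev/null; python3 f.py
```

```text
[0.5073 0.1948 0.0246] [-0.1  -0.48 -2.38] [-0.072 -0.022 -0.088] 51.5
[0.5073 0.1948 0.0241] [-1.61  0.03 -1.35] [-0.031  0.145  0.011] 51.82
```

```bash
python3 -m handwheel '[{"x":0,"y":0,"z":0.0001,"wx":0,"wy":0,"wz":0},{"x":0,"y":0,"z":0,"wx":0,"wy":0,"wz":0},{"x":0,"y":0,"z":0,"wx":0,"wy":0,"wz":0},{"x":0,"y":0,"z":0,"wx":0,"wy":0,"wz":0},{"x":0,"y":0,"z":0,"wx":0,"wy":0,"wz":0},{"x":0,"y":0,"z":0,"wx":0,"wy":0,"wz":0},{"x":0,"y":0,"z":0,"wx":0,"wy":0,"wz":0},{"x":0,"y":0,"z":0,"wx":0,"wy":0,"wz":0}]' 0.042 55; python3 f.py
python3 - <<'E'
from meas import *
import pickle
c=cam('wrist'); pickle.dump(c,open('w5.pkl','wb')); o=env.get_obs(); pickle.dump(o,open('o5.pkl','wb')); print(o['eef_pos'],yawof(o)); pliers(c,o)
cv2.imwrite('pics/w5.png',c['pixels'][:200,160:400][...,::-1].repeat(3,0).repeat(3,1))
E
```

```text
time_s: 12.45
eef_pos: [0.5073, 0.1948, 0.0241]
orientation: [0.0, 0.997, 0.077, -0.0]
ft_force: [0.2, -0.4, -1.8]
gripper_width: 0.483
[0.5073 0.1948 0.0241] [ 0.25 -0.35 -1.75] [-0.079 -0.032 -0.015] 42.31
[0.50736441 0.19480641 0.02419758] 0.15422854762421762
pin px [276.3 193.1] pin [0.5487 0.2006 0.0466] rel tcp fwd/left/up [ 0.0417 -0.0006  0.0224]
nose end fwd 0.0569 pitch -0.0059
  nose side 1 lat range 0.0089 0.0176 z 0.0448
  nose side -1 lat range -0.0174 -0.0084 z 0.0449
roll 0.0009
```

View pics/w5.png

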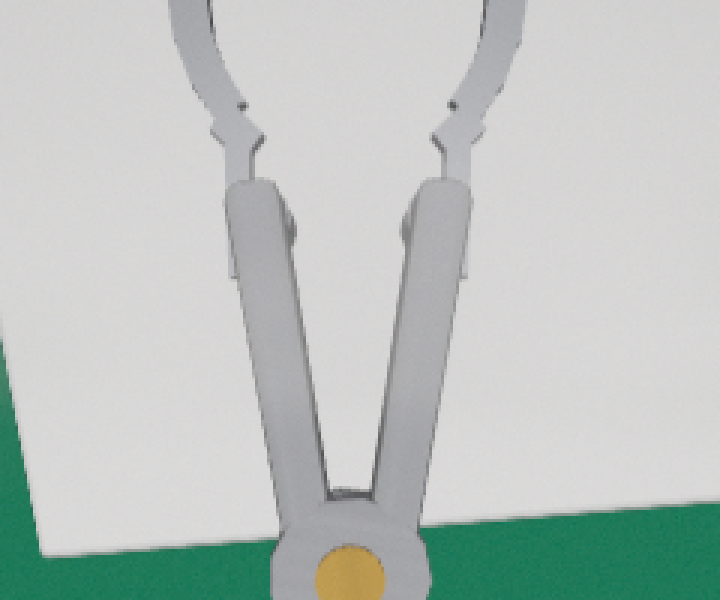

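The ring and nose are well centred: the leg ends are at (233,277) and (465,278), and the tips look to be at the notches. I check the fore-aft match before spreading further.

Run:
```python
from meas import *
import pickle
c=pickle.load(open('w5.pkl','rb')); o=pickle.load(open('o5.pkl','rb'))
yaw=yawof(o); d=np.array([np.cos(yaw),np.sin(yaw)]); n=np.array([-d[1],d[0]]); t=o['eef_pos'][:2]
def loc(u,v,z): p=ray(c,160+u/3,v/3,z)[:2]-t; return np.round([p@d,p@n],4)
for q in [(231,277),(467,278),(225,170),(470,170),(263,138),(432,138)]: print('leg',q,loc(*q,.0105))
for q in [(252,179),(443,179),(293,230),(403,230)]: print('nose',q,loc(*q,.0448), loc(*q,.033))
```

```text
leg (231, 277) [0.0887 0.0205]
leg (467, 278) [ 0.0885 -0.0218]
leg (225, 170) [0.1062 0.0209]
leg (470, 170) [ 0.1062 -0.0217]
leg (263, 138) [0.1112 0.0142]
leg (432, 138) [ 0.1112 -0.0149]
nose (252, 179) [0.0987 0.0129] [0.1008 0.014 ]
nose (443, 179) [ 0.0987 -0.0138] [ 0.1008 -0.0149]
nose (293, 230) [0.0921 0.0073] [0.0936 0.008 ]
nose (403, 230) [ 0.0921 -0.0083] [ 0.0936 -0.0089]
```

```bash
python3 -m handwheel '[{"x":0,"y":0,"z":0,"wx":0,"wy":0,"wz":0},{"x":0,"y":0,"z":0,"wx":0,"wy":0,"wz":0},{"x":0,"y":0,"z":0,"wx":0,"wy":0,"wz":0},{"x":0,"y":0,"z":0,"wx":0,"wy":0,"wz":0},{"x":0,"y":0,"z":0,"wx":0,"wy":0,"wz":0},{"x":0,"y":0,"z":0,"wx":0,"wy":0,"wz":0},{"x":0,"y":0,"z":0,"wx":0,"wy":0,"wz":0},{"x":0,"y":0,"z":0,"wx":0,"wy":0,"wz":0}]' 0.033 60; python3 f.py
python3 - <<'E'
from meas import *
import pickle
c=cam('wrist'); pickle.dump(c,open('w6.pkl','wb')); o=env.get_obs(); pickle.dump(o,open('o6.pkl','wb')); pliers(c,o)
cv2.imwrite('pics/w6.png',c['pixels'][:200,140:420][...,::-1].repeat(2,0).repeat(2,1))
E
```

```text
time_s: 13.3
eef_pos: [0.5073, 0.1948, 0.0242]
orientation: [0.0, 0.997, 0.077, 0.0]
ft_force: [-0.2, 0.0, -1.8]
gripper_width: 0.378
[0.5073 0.1948 0.0242] [-0.23  0.04 -1.79] [-0.029 -0.049 -0.021] 33.08
pin px [276.2 188. ] pin [0.551  0.2011 0.0465] rel tcp fwd/left/up [ 0.0442 -0.0005  0.0224]
nose end fwd 0.0549 pitch -0.0118
  nose side 1 lat range 0.0151 0.0244 z 0.0448
  nose side -1 lat range -0.024 -0.0145 z 0.0447
roll 0.0005
```

View pics/w6.png

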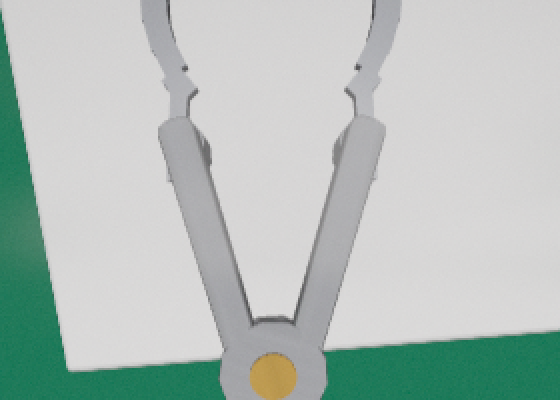

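The ring is spreading: the front teeth in the 2x crop are at (198,91) and (345,91). I compute the opening from the tooth distance, with the closed picture as reference.

Run:
```python
from meas import *
import pickle
for k,pts in {'4':[(160+272/3,178/3),(160+415/3,181/3)],'5':[(160+264/3,138/3),(160+431/3,138/3)],'6':[(140+198/2,91/2),(140+345/2,91/2)]}.items():
    c=pickle.load(open(f'w{k}.pkl','rb')); o=pickle.load(open(f'o{k}.pkl','rb')); t=o['eef_pos'][:2]; yaw=yawof(o); d=np.array([np.cos(yaw),np.sin(yaw)])
    a,b=[ray(c,*p,.0105)[:2] for p in pts]; print(k,np.linalg.norm(a-b).round(4),(((a+b)/2-t)@d).round(4))
```

```text
4 0.0283 0.1083
5 0.0288 0.1112
6 0.038 0.1114
```

```bash
python3 -m handwheel '[{"x":0,"y":0,"z":0,"wx":0,"wy":0,"wz":0},{"x":0,"y":0,"z":0,"wx":0,"wy":0,"wz":0},{"x":0,"y":0,"z":0,"wx":0,"wy":0,"wz":0},{"x":0,"y":0,"z":0,"wx":0,"wy":0,"wz":0},{"x":0,"y":0,"z":0,"wx":0,"wy":0,"wz":0},{"x":0,"y":0,"z":0,"wx":0,"wy":0,"wz":0},{"x":0,"y":0,"z":0,"wx":0,"wy":0,"wz":0},{"x":0,"y":0,"z":0,"wx":0,"wy":0,"wz":0}]' 0.0235 60; python3 f.py
python3 - <<'E'
from meas import *
import pickle
c=cam('wrist'); pickle.dump(c,open('w7.pkl','wb')); o=env.get_obs(); pickle.dump(o,open('o7.pkl','wb')); pliers(c,o)
cv2.imwrite('pics/w7.png',c['pixels'][:200,140:420][...,::-1].repeat(2,0).repeat(2,1))
E
```

```text
time_s: 14.15
eef_pos: [0.5073, 0.1948, 0.0242]
orientation: [-0.0, 0.997, 0.077, 0.0]
ft_force: [-0.2, 0.7, -2.3]
gripper_width: 0.273
[0.5073 0.1948 0.0242] [-0.19  0.71 -2.32] [-0.01  -0.045 -0.014] 23.93
pin px [276.1 184. ] pin [0.553  0.2014 0.0465] rel tcp fwd/left/up [ 0.0462 -0.0005  0.0224]
nose end fwd 0.0521 pitch -0.0146
  nose side 1 lat range 0.0209 0.0308 z 0.0448
  nose side -1 lat range -0.0299 -0.0201 z 0.0447
roll 0.0001
```

View pics/w7.png

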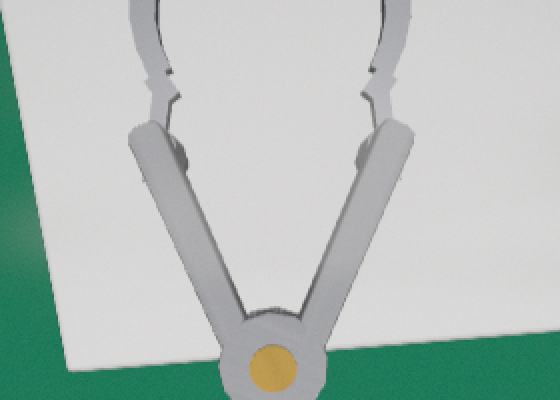

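The ring opening is about 0.36 now (teeth at 180 and 361). I go a little further to about 0.43, lift, and work out where the shaft must sit relative to the tips.

```bash
python3 -m handwheel '[{"x":0,"y":0,"z":0,"wx":0,"wy":0,"wz":0},{"x":0,"y":0,"z":0,"wx":0,"wy":0,"wz":0},{"x":0,"y":0,"z":0,"wx":0,"wy":0,"wz":0},{"x":0,"y":0,"z":0,"wx":0,"wy":0,"wz":0},{"x":0,"y":0,"z":0.001,"wx":0,"wy":0,"wz":0},{"x":0,"y":0,"z":0.002,"wx":0,"wy":0,"wz":0},{"x":0,"y":0,"z":0.005,"wx":0,"wy":0,"wz":0},{"x":0,"y":0,"z":0.007,"wx":0,"wy":0,"wz":0}]' 0.0207 60; python3 f.py
python3 - <<'E'
from meas import *
import pickle
c=cam('wrist'); pickle.dump(c,open('w8.pkl','wb')); o=env.get_obs(); pickle.dump(o,open('o8.pkl','wb')); pliers(c,o)
cv2.imwrite('pics/w8.png',c['pixels'][:200,140:420][...,::-1].repeat(2,0).repeat(2,1))
# geometry: H origin, fwd toward lugs
al=np.linspace(np.radians(37),np.pi,200)
for phi,r in [(.36,25),(.4,25),(.43,25),(.46,25),(.43,22.3),(.3,22.3),(.2,22.3),(.1,22.3),(0,22.3)]:
    a=phi/2; R=np.array([[np.cos(a),-np.sin(a)],[np.sin(a),np.cos(a)]])
    p=np.c_[29+23*np.cos(al),23*np.sin(al)]@R.T; lug=R@[66.5,12.5]
    X=np.arange(20,45,.1); cl=np.array([np.hypot(p[:,0]-x,p[:,1]).min()-r for x in X]); ok=X[cl>0]
    print(phi,r,'best lug->shaft',(lug[0]-X[cl.argmax()]).round(1),cl.max().round(2),'range',(lug[0]-ok[[0,-1]]).round(1) if len(ok) else None,'lug gap',(2*lug[1]).round(1))
E
```

```text
time_s: 15.0
eef_pos: [0.5071, 0.1946, 0.0394]
orientation: [0.0, 0.997, 0.077, -0.0]
ft_force: [0.4, 0.6, -3.2]
gripper_width: 0.24
[0.5071 0.1946 0.0394] [ 0.38  0.57 -3.24] [-0.029  0.057 -0.04 ] 21.03
pin px [276.  182.1] pin [0.5534 0.2014 0.0603] rel tcp fwd/left/up [ 0.046  -0.0008  0.0195]
nose end fwd 0.0509 pitch -0.051
  nose side 1 lat range 0.0224 0.0323 z 0.0569
  nose side -1 lat range -0.0318 -0.0217 z 0.0569
roll 0.0001
0.36 25 best lug->shaft 31.8 0.5 range [32.3 30.8] lug gap 48.4
0.4 25 best lug->shaft 30.9 0.86 range [31.8 28.9] lug gap 50.9
0.43 25 best lug->shaft 30.3 1.17 range [31.4 27.2] lug gap 52.8
0.46 25 best lug->shaft 29.6 1.49 range [31. 25.] lug gap 54.7
0.43 22.3 best lug->shaft 30.3 3.87 range [34.1 17.4] lug gap 52.8
0.3 22.3 best lug->shaft 33.0 2.67 range [35.6 27.3] lug gap 44.6
0.2 22.3 best lug->shaft 34.7 1.87 range [36.6 31.6] lug gap 38.2
0.1 22.3 best lug->shaft 36.3 1.21 range [37.5 34.6] lug gap 31.6
0 22.3 best lug->shaft 37.5 0.7 range [38.2 36.7] lug gap 25.0
```

View pics/w8.png

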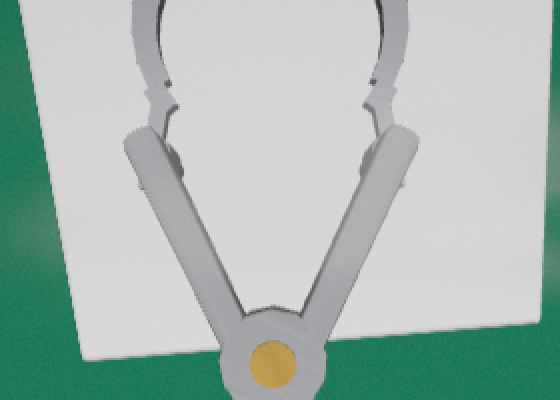

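The ring looks engaged on both tips and lifted. The pitch reading needs a static recheck.

```bash
python3 -m handwheel '[{"x":0,"y":0,"z":0.002,"wx":0,"wy":0,"wz":0},{"x":0,"y":0,"z":0.002,"wx":0,"wy":0,"wz":0},{"x":0,"y":0,"z":0.002,"wx":0,"wy":0,"wz":0},{"x":0,"y":0,"z":0.002,"wx":0,"wy":0,"wz":0},{"x":0,"y":0,"z":0.002,"wx":0,"wy":0,"wz":0},{"x":0,"y":0,"z":0,"wx":0,"wy":0,"wz":0},{"x":0,"y":0,"z":0,"wx":0,"wy":0,"wz":0},{"x":0,"y":0,"z":0,"wx":0,"wy":0,"wz":0}]'>/dev/null; python3 f.py
python3 - <<'E'
from meas import *
import pickle
c=cam('wrist'); pickle.dump(c,open('w9.pkl','wb')); o=env.get_obs(); pickle.dump(o,open('o9.pkl','wb')); pliers(c,o)
P=cloud(c)
yaw=yawof(o); d=np.array([np.cos(yaw),np.sin(yaw)]); n=np.array([-d[1],d[0]]); L=np.stack([(P[...,:2]-o['eef_pos'][:2])@d,(P[...,:2]-o['eef_pos'][:2])@n],-1)
zt=o['eef_pos'][2]; m=(P[...,2]>.014)&(P[...,2]<zt-.005)&(L[...,0]>.09)
for a in np.arange(.1,.17,.01):
    k=m&(abs(L[...,0]-a)<.004)
    for s in (1,-1):
        kk=k&(L[...,1]*s>0)
        if kk.sum()>3: print('ring fwd',a.round(3),s,'lat',np.percentile(L[kk][:,1],[5,95]).round(4),'z-tcp',(np.median(P[kk][:,2])-zt).round(4),kk.sum())
# arms slope using each arm centre
E
```

```text
[0.5073 0.1947 0.0491] [ 0.19 -0.49 -2.51] [-0.103  0.136 -0.008] 20.89
pin px [276.  182.1] pin [0.5536 0.2015 0.0701] rel tcp fwd/left/up [ 0.0468 -0.0004  0.0211]
nose end fwd 0.0509 pitch -0.0497
  nose side 1 lat range 0.0223 0.0324 z 0.0665
  nose side -1 lat range -0.0318 -0.0215 z 0.0665
roll -0.0005
ring fwd 0.1 1 lat [0.0289 0.0313] z-tcp -0.0181 26
ring fwd 0.1 -1 lat [-0.0306 -0.0288] z-tcp -0.018 16
ring fwd 0.11 1 lat [0.0262 0.0326] z-tcp -0.0185 208
ring fwd 0.11 -1 lat [-0.0324 -0.026 ] z-tcp -0.0184 205
ring fwd 0.12 1 lat [0.0286 0.035 ] z-tcp -0.0189 213
ring fwd 0.12 -1 lat [-0.0345 -0.0278] z-tcp -0.019 214
ring fwd 0.13 1 lat [0.0292 0.0358] z-tcp -0.0197 255
ring fwd 0.13 -1 lat [-0.0352 -0.0287] z-tcp -0.0197 256
```

The ring hangs on the tips but sits about 0.04 rad nose-down. I'll tilt the tool nose-up by that much, lift, and go to a viewing point 45 mm short of the shaft at yaw 0.

```bash
python3 -m handwheel '[{"x":0,"y":0,"z":0.005,"wx":0.0015,"wy":-0.01,"wz":0},{"x":0,"y":0,"z":0.01,"wx":0.0015,"wy":-0.01,"wz":0},{"x":0,"y":0,"z":0.012,"wx":0.0015,"wy":-0.01,"wz":0},{"x":0,"y":0,"z":0.012,"wx":0.0015,"wy":-0.01,"wz":0},{"x":0,"y":0,"z":0.012,"wx":0,"wy":0,"wz":0},{"x":0,"y":0,"z":0.012,"wx":0,"wy":0,"wz":0},{"x":0,"y":0,"z":0.009,"wx":0,"wy":0,"wz":0},{"x":0,"y":0,"z":0.004,"wx":0,"wy":0,"wz":0}]'
python3 -m handwheel '[{"x":-0.003,"y":-0.02,"z":0,"wx":0,"wy":0,"wz":-0.019},{"x":-0.003,"y":-0.035,"z":0,"wx":0,"wy":0,"wz":-0.019},{"x":-0.003,"y":-0.045,"z":0,"wx":0,"wy":0,"wz":-0.019},{"x":-0.003,"y":-0.045,"z":0,"wx":0,"wy":0,"wz":-0.019},{"x":-0.003,"y":-0.045,"z":0,"wx":0,"wy":0,"wz":-0.019},{"x":-0.003,"y":-0.045,"z":0,"wx":0,"wy":0,"wz":-0.019},{"x":-0.003,"y":-0.045,"z":0,"wx":0,"wy":0,"wz":-0.019},{"x":-0.003,"y":-0.04,"z":0,"wx":0,"wy":0,"wz":-0.021}]'>/dev/null
python3 -m handwheel '[{"x":-0.002,"y":-0.04,"z":0,"wx":0,"wy":0,"wz":0},{"x":0,"y":-0.035,"z":0,"wx":0,"wy":0,"wz":0},{"x":0,"y":-0.02,"z":0,"wx":0,"wy":0,"wz":0},{"x":0,"y":-0.01,"z":0,"wx":0,"wy":0,"wz":0},{"x":0,"y":0,"z":0,"wx":0,"wy":0,"wz":0},{"x":0,"y":0,"z":0,"wx":0,"wy":0,"wz":0},{"x":0,"y":0,"z":0,"wx":0,"wy":0,"wz":0},{"x":0,"y":0,"z":0,"wx":0,"wy":0,"wz":0}]'
python3 - <<'E'
from meas import *
import pickle
c=cam('wrist'); pickle.dump(c,open('wa.pkl','wb')); o=env.get_obs(); pickle.dump(o,open('oa.pkl','wb')); pliers(c,o); print(o['orientation'],yawof(o),o['gripper_width']*87.6)
P=cloud(c); zt=o['eef_pos'][2]; L=P-o['eef_pos']
m=(L[...,2]>-.03)&(L[...,2]<-.01)&(L[...,0]>.09)&(P[...,2]>.08)
for a in np.arange(.1,.17,.01):
    k=m&(abs(L[...,0]-a)<.004)
    for s in (1,-1):
        kk=k&(L[...,1]*s>0)
        if kk.sum()>3: print('ring fwd',a.round(3),s,'lat',np.percentile(L[kk][:,1],[5,95]).round(4),'z-tcp',np.median(L[kk][:,2]).round(4),kk.sum())
m=(P[...,2]>.064)&(P[...,2]<.08)&(abs(P[...,0]-.65)<.03)&(abs(P[...,1]+.23)<.035); print('shaft n',m.sum(),'z',np.percentile(P[m][:,2],[5,50,95]).round(4),'x',np.percentile(P[m][:,0],[1,99]).round(4),'y',np.percentile(P[m][:,1],[1,99]).round(4))
cv2.imwrite('pics/wa.png',c['pixels'][:260,:][...,::-1])
E
```

```text
time_s: 16.7
eef_pos: [0.5078, 0.1952, 0.1266]
orientation: [-0.002, 0.997, 0.077, 0.021]
ft_force: [-1.0, -0.3, -3.1]
gripper_width: 0.246
time_s: 18.3
eef_pos: [0.4814, -0.2294, 0.1252]
orientation: [0.0, 1.0, 0.001, 0.02]
ft_force: [-0.1, 0.2, -3.3]
gripper_width: 0.243
pin px [276. 182.] pin [ 0.5274 -0.2299  0.1481] rel tcp fwd/left/up [ 0.0459 -0.0004  0.0228]
nose end fwd 0.0512 pitch -0.0124
  nose side 1 lat range 0.0225 0.0326 z 0.1466
  nose side -1 lat range -0.0315 -0.0215 z 0.1466
roll -0.001
[7.73924171e-05 9.99793209e-01 6.87604564e-04 2.03238862e-02] 0.001375493350208727 20.854531566436815
ring fwd 0.1 1 lat [0.0294 0.0309] z-tcp -0.0143 13
ring fwd 0.1 -1 lat [-0.0295 -0.0285] z-tcp -0.0141 8
ring fwd 0.11 1 lat [0.0264 0.033 ] z-tcp -0.0144 210
ring fwd 0.11 -1 lat [-0.032  -0.0255] z-tcp -0.0144 207
ring fwd 0.12 1 lat [0.0284 0.0353] z-tcp -0.0148 218
ring fwd 0.12 -1 lat [-0.034  -0.0271] z-tcp -0.0148 216
ring fwd 0.13 1 lat [0.0298 0.0362] z-tcp -0.0154 247
ring fwd 0.13 -1 lat [-0.0348 -0.0285] z-tcp -0.0155 244
shaft n 580 z [0.0648 0.0696 0.0716] x [0.6256 0.6326] y [-0.2484 -0.2154]
```

View pics/wa.png

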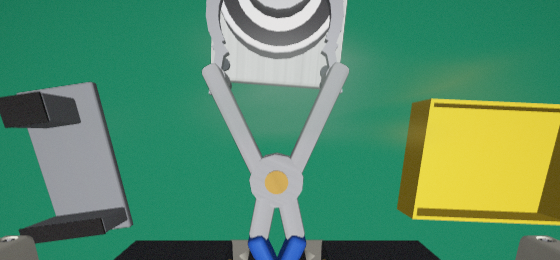

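The pliers are level again and the ring is symmetric ahead of the tips. The shaft is at the image top (around 276,10), with the rest to the left and the tray to the right. Next I fit the shaft centre from the visible edges.

Run:
```python
from meas import *
import pickle
from scipy.optimize import least_squares
def fit(Q,R,x0=(.65,-.231)): 
    s=least_squares(lambda a:np.hypot(Q[:,0]-a[0],Q[:,1]-a[1])-R,x0,loss='soft_l1',f_scale=.0005); return s.x.round(4),np.abs(s.fun).mean().round(4),len(Q)
for k in ('1','a'):
    c=pickle.load(open(f'w{k}.pkl','rb')); P=cloud(c); near=np.hypot(P[...,0]-.65,P[...,1]+.231)
    for nm,lo,hi,R,rm in (('shaft',.066,.08,None,.03),('brg',.046,.08,.045,.05)):
        m=((P[...,2]>lo)&(P[...,2]<hi)&(near<rm)).astype(np.uint8)
        e=(m>0)&(cv2.erode(m,np.ones((3,3),np.uint8),borderValue=1)==0)
        Q=P[e]; rr=near[e]; Q=Q[(rr>(.021 if R is None else .042))]
        # keep points adjacent to outside lower surface only
        print(k,nm,fit(Q,.0245 if R is None else R), 'zmed',np.median(P[m>0][:,2]).round(4))
    face=(near>.034)&(near<.043)&(P[...,2]>.045)&(P[...,2]<.062); top=(near<.012); print('face z',np.median(P[face][:,2]).round(4),'top z',np.median(P[top][:,2]).round(4) if top.any() else None)
# bias of ring slope on pad
c=pickle.load(open('w7.pkl','rb'));o=pickle.load(open('o7.pkl','rb'));P=cloud(c);yaw=yawof(o);d=np.array([np.cos(yaw),np.sin(yaw)]);n=np.array([-d[1],d[0]]);f=(P[...,:2]-o['eef_pos'][:2])@d;l=(P[...,:2]-o['eef_pos'][:2])@n
for a in (.11,.12,.13):
    k=(abs(f-a)<.004)&(abs(l)<.037)&(abs(l)>.025)&(P[...,2]>.0085)&(P[...,2]<.02); print(a,np.median(P[k][:,2]-o['eef_pos'][2]).round(4),k.sum())
```

```text
1 shaft (array([ 0.6503, -0.2309]), np.float64(0.0008), 214) zmed 0.0706
1 brg (array([ 0.6504, -0.2313]), np.float64(0.0009), 369) zmed 0.0525
face z 0.0518 top z 0.0707
a shaft (array([ 0.6503, -0.2319]), np.float64(0.0002), 89) zmed 0.07
a brg (array([ 0.6508, -0.2319]), np.float64(0.0004), 218) zmed 0.052
face z 0.0518 top z None
0.11 -0.014 369
0.12 -0.0141 450
0.13 -0.014 384
```

```bash
cat > ringfit.py <<'E'
from meas import *
import pickle,sys
from scipy.optimize import least_squares
def ringfit(c,o):
    P=cloud(c); zt=o['eef_pos'][2]; L=P-o['eef_pos']
    m=((L[...,2]>-.02)&(L[...,2]<-.008)&(L[...,0]>.108)&(L[...,0]<.16)&(abs(L[...,1])>.015)&(abs(L[...,1])<.042)).astype(np.uint8)
    # use top face plane rays for edges
    A=[];S=[]
    for v in range(1,70):
        u=np.where(m[v])[0]
        for h,s in ((u[u<276],1),(u[u>=276],-1)):
            if len(h)<4 or len(h)>20: continue
            zz=np.median(P[v,h,2]); 
            for e,out in ((h[0]-.5,s>0),(h[-1]+.5,s<0)):
                p=ray(c,e,v,zz)-o['eef_pos']; A.append(p[:2]); S.append((s,.030 if out else .023))
    A=np.array(A);S=np.array(S); k=A[:,0]>.112; A=A[k];S=S[k]
    f=lambda a:np.hypot(A[:,0]-a[0],A[:,1]-a[1]-S[:,0]*a[2])-S[:,1]
    s=least_squares(f,[.128,0,.006],loss='soft_l1',f_scale=.0005); print('arc centre fwd, mid lat, half shift',s.x.round(4),'opening ~',(2*np.arcsin(s.x[2]/.029)).round(3),'res',np.abs(s.fun).mean().round(4),len(A)); return s.x
if __name__=='__main__':
    k=sys.argv[1]; ringfit(pickle.load(open(f'w{k}.pkl','rb')),pickle.load(open(f'o{k}.pkl','rb')))
E
python3 ringfit.py a
```

```text
arc centre fwd, mid lat, half shift [0.1266 0.0006 0.0059] opening ~ 0.409 res 0.0004 190
```

```bash
python3 -m handwheel '[{"x":0.003,"y":-0.001,"z":0,"wx":0,"wy":0,"wz":0},{"x":0.008,"y":-0.001,"z":0,"wx":0,"wy":0,"wz":0},{"x":0.011,"y":-0.0011,"z":0,"wx":0,"wy":0,"wz":0},{"x":0.011,"y":0,"z":0,"wx":0,"wy":0,"wz":0},{"x":0.008,"y":0,"z":-0.008,"wx":0,"wy":0,"wz":0},{"x":0.0041,"y":0,"z":-0.008,"wx":0,"wy":0,"wz":0},{"x":0,"y":0,"z":-0.008,"wx":0,"wy":0,"wz":0},{"x":0,"y":0,"z":-0.002,"wx":0,"wy":0,"wz":0}]'
python3 -m handwheel '[{"x":0,"y":0,"z":-0.002,"wx":0,"wy":0,"wz":0},{"x":0,"y":0,"z":0,"wx":0,"wy":0,"wz":0},{"x":0,"y":0,"z":0,"wx":0,"wy":0,"wz":0},{"x":0,"y":0,"z":0,"wx":0,"wy":0,"wz":0},{"x":0,"y":0,"z":0,"wx":0,"wy":0,"wz":0},{"x":0,"y":0,"z":0,"wx":0,"wy":0,"wz":0},{"x":0,"y":0,"z":0,"wx":0,"wy":0,"wz":0},{"x":0,"y":0,"z":0,"wx":0,"wy":0,"wz":0}]'
python3 - <<'E'
from ringfit import *
c=cam('wrist'); o=env.get_obs(); pickle.dump(c,open('wb.pkl','wb')); pickle.dump(o,open('ob.pkl','wb')); pliers(c,o); print(o['eef_pos'],o['ft_force'],o['ft_torque']); x=ringfit(c,o)
P=cloud(c); near=np.hypot(P[...,0]-.6505,P[...,1]+.2315)
for nm,lo,R,rm in (('shaft',.066,.0245,.028),('brg',.046,.045,.05)):
    m=((P[...,2]>lo)&(P[...,2]<.074)&(near<rm)).astype(np.uint8); e=(m>0)&(cv2.erode(m,np.ones((3,3),np.uint8),borderValue=1)==0); Q=P[e]; Q=Q[(near[e]>R-.003)&(Q[:,0]<.645)]
    if len(Q)<10: print(nm,len(Q)); continue
    s=least_squares(lambda a:np.hypot(Q[:,0]-a[0],Q[:,1]-a[1])-R,(.65,-.231),loss='soft_l1',f_scale=.0005); print(nm,s.x.round(4),len(Q),'rel tcp',(s.x-o['eef_pos'][:2]).round(4))
save(c,'wb.png')
E
```

```text
time_s: 19.15
eef_pos: [0.5251, -0.2331, 0.0972]
orientation: [-0.0, 1.0, -0.0, 0.019]
ft_force: [-0.2, -0.2, -2.9]
gripper_width: 0.239
time_s: 19.95
eef_pos: [0.5265, -0.2333, 0.0972]
orientation: [0.0, 1.0, 0.0, 0.02]
ft_force: [0.1, 0.3, -2.6]
gripper_width: 0.24
pin px [276.1 181.9] pin [ 0.5724 -0.2338  0.1201] rel tcp fwd/left/up [ 0.046  -0.0005  0.0229]
nose end fwd 0.0511 pitch -0.0132
  nose side 1 lat range 0.0224 0.0324 z 0.1185
  nose side -1 lat range -0.0316 -0.0216 z 0.1185
roll -0.0002
[ 0.52641635 -0.23332897  0.09718533] [-0.83734334 -0.71349246 -2.7802747 ] [-0.03319392  0.28564896  0.01952836]
arc centre fwd, mid lat, half shift [0.1267 0.0004 0.0059] opening ~ 0.41 res 0.0004 192
shaft [ 0.6507 -0.2319] 207 rel tcp [0.1243 0.0015]
brg [ 0.6511 -0.2317] 169 rel tcp [0.1247 0.0017]
```

```bash
python3 -m handwheel '[{"x":0.0008,"y":0.0011,"z":0,"wx":0,"wy":0,"wz":0},{"x":0,"y":0,"z":-0.002,"wx":0,"wy":0,"wz":0},{"x":0,"y":0,"z":-0.002,"wx":0,"wy":0,"wz":0},{"x":0,"y":0,"z":0,"wx":0,"wy":0,"wz":0},{"x":0,"y":0,"z":0,"wx":0,"wy":0,"wz":0},{"x":0,"y":0,"z":0,"wx":0,"wy":0,"wz":0},{"x":0,"y":0,"z":0,"wx":0,"wy":0,"wz":0},{"x":0,"y":0,"z":0,"wx":0,"wy":0,"wz":0}]' >/dev/null; python3 f.py
python3 -m handwheel '[{"x":0,"y":0,"z":-0.001,"wx":0,"wy":0,"wz":0},{"x":0,"y":0,"z":-0.001,"wx":0,"wy":0,"wz":0},{"x":0,"y":0,"z":0,"wx":0,"wy":0,"wz":0},{"x":0,"y":0,"z":0,"wx":0,"wy":0,"wz":0},{"x":0,"y":0,"z":0,"wx":0,"wy":0,"wz":0},{"x":0,"y":0,"z":0,"wx":0,"wy":0,"wz":0},{"x":0,"y":0,"z":0,"wx":0,"wy":0,"wz":0},{"x":0,"y":0,"z":0,"wx":0,"wy":0,"wz":0}]' >/dev/null; python3 f.py
```

```text
[ 0.5273 -0.2322  0.0932] [-0.73  1.17 -3.56] [0.007 0.267 0.033] 21.16
[ 0.5272 -0.2322  0.0912] [ 0.52 -0.55 -2.6 ] [-0.032  0.221 -0.078] 21.17
```

```bash
python3 -m handwheel '[{"x":0,"y":0,"z":-0.001,"wx":0,"wy":0,"wz":0},{"x":0,"y":0,"z":-0.001,"wx":0,"wy":0,"wz":0},{"x":0,"y":0,"z":0,"wx":0,"wy":0,"wz":0},{"x":0,"y":0,"z":0,"wx":0,"wy":0,"wz":0},{"x":0,"y":0,"z":0,"wx":0,"wy":0,"wz":0},{"x":0,"y":0,"z":0,"wx":0,"wy":0,"wz":0},{"x":0,"y":0,"z":0,"wx":0,"wy":0,"wz":0},{"x":0,"y":0,"z":0,"wx":0,"wy":0,"wz":0}]' >/dev/null; python3 f.py; python3 f.py
```

```text
[ 0.5272 -0.2322  0.0892] [-0.72  0.48 -3.47] [-0.008  0.215 -0.009] 20.77
[ 0.5272 -0.2322  0.0892] [-0.72  0.48 -3.47] [-0.008  0.215 -0.009] 20.77
```

```bash
python3 -m handwheel '[{"x":0,"y":0,"z":-0.001,"wx":0,"wy":0,"wz":0},{"x":0,"y":0,"z":-0.001,"wx":0,"wy":0,"wz":0},{"x":0,"y":0,"z":0,"wx":0,"wy":0,"wz":0},{"x":0,"y":0,"z":0,"wx":0,"wy":0,"wz":0},{"x":0,"y":0,"z":0,"wx":0,"wy":0,"wz":0},{"x":0,"y":0,"z":0,"wx":0,"wy":0,"wz":0},{"x":0,"y":0,"z":0,"wx":0,"wy":0,"wz":0},{"x":0,"y":0,"z":0,"wx":0,"wy":0,"wz":0}]' >/dev/null; python3 f.py
python3 - <<'E'
from ringfit import *
c=cam('wrist'); o=env.get_obs(); pickle.dump(c,open('wc.pkl','wb')); pickle.dump(o,open('oc.pkl','wb')); pliers(c,o); ringfit(c,o)
P=cloud(c); L=P-o['eef_pos']
m=(L[...,2]>-.02)&(L[...,2]<-.010)&(L[...,0]>.09)&(abs(L[...,1])>.025)&(abs(L[...,1])<.037)
for a in (.11,.12,.13):
    for s in (1,-1):
        k=m&(abs(L[...,0]-a)<.004)&(L[...,1]*s>0); print(a,s,np.median(L[k][:,2]).round(4),k.sum())
cv2.imwrite('pics/wc.png',c['pixels'][:130,180:380][...,::-1].repeat(3,0).repeat(3,1))
E
```

```text
[ 0.5273 -0.2322  0.0872] [-0.6  -1.59 -2.69] [-0.013  0.215  0.034] 20.95
pin px [276. 182.] pin [ 0.5732 -0.2327  0.1101] rel tcp fwd/left/up [ 0.046  -0.0005  0.0229]
nose end fwd 0.0511 pitch -0.0116
  nose side 1 lat range 0.0225 0.0324 z 0.1086
  nose side -1 lat range -0.0315 -0.0216 z 0.1084
roll 0.0003
arc centre fwd, mid lat, half shift [0.128 0.    0.006] opening ~ 0.417 res nan 0
0.11 1 -0.0144 208
0.11 -1 -0.0144 204
0.12 1 -0.0149 216
0.12 -1 -0.0148 214
0.13 1 -0.0155 237
0.13 -1 -0.0155 239ringfit.py:18: RuntimeWarning: Mean of empty slice.
  s=least_squares(f,[.128,0,.006],loss='soft_l1',f_scale=.0005); print('arc centre fwd, mid lat, half shift',s.x.round(4),'opening ~',(2*np.arcsin(s.x[2]/.029)).round(3),'res',np.abs(s.fun).mean().round(4),len(A)); return s.x
  ret = ret.dtype.type(ret / rcount)
```

View pics/wc.png

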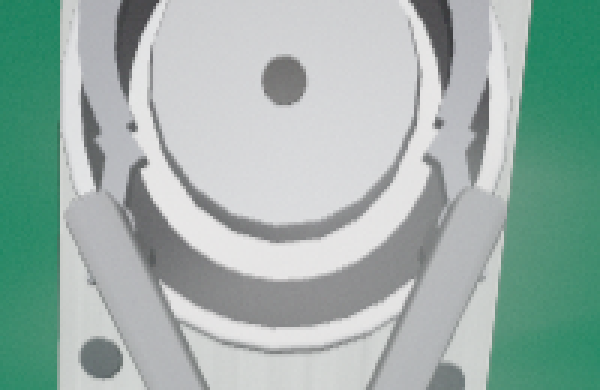

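The ring straddles the shaft end with even gaps (left 132–150, right 418–440). I keep lowering and watch the force.

```bash
python3 -m handwheel '[{"x":0,"y":0,"z":-0.001,"wx":0,"wy":0,"wz":0},{"x":0,"y":0,"z":-0.001,"wx":0,"wy":0,"wz":0},{"x":0,"y":0,"z":-0.001,"wx":0,"wy":0,"wz":0},{"x":0,"y":0,"z":-0.001,"wx":0,"wy":0,"wz":0},{"x":0,"y":0,"z":0,"wx":0,"wy":0,"wz":0},{"x":0,"y":0,"z":0,"wx":0,"wy":0,"wz":0},{"x":0,"y":0,"z":0,"wx":0,"wy":0,"wz":0},{"x":0,"y":0,"z":0,"wx":0,"wy":0,"wz":0}]' >/dev/null; python3 f.py
python3 -m handwheel '[{"x":0,"y":0,"z":-0.001,"wx":0,"wy":0,"wz":0},{"x":0,"y":0,"z":-0.001,"wx":0,"wy":0,"wz":0},{"x":0,"y":0,"z":-0.001,"wx":0,"wy":0,"wz":0},{"x":0,"y":0,"z":-0.001,"wx":0,"wy":0,"wz":0},{"x":0,"y":0,"z":-0.001,"wx":0,"wy":0,"wz":0},{"x":0,"y":0,"z":0,"wx":0,"wy":0,"wz":0},{"x":0,"y":0,"z":0,"wx":0,"wy":0,"wz":0},{"x":0,"y":0,"z":0,"wx":0,"wy":0,"wz":0}]' >/dev/null; python3 f.py
```

```text
[ 0.5272 -0.2322  0.0832] [-0.9  -0.07 -4.2 ] [0.02  0.17  0.052] 20.91
[ 0.5273 -0.2322  0.0782] [-0.28 -0.25 -3.04] [-0.075  0.188  0.022] 21.39
```

```bash
python3 -m handwheel '[{"x":0,"y":0,"z":-0.001,"wx":0,"wy":0,"wz":0},{"x":0,"y":0,"z":-0.001,"wx":0,"wy":0,"wz":0},{"x":0,"y":0,"z":-0.001,"wx":0,"wy":0,"wz":0},{"x":0,"y":0,"z":0,"wx":0,"wy":0,"wz":0},{"x":0,"y":0,"z":0,"wx":0,"wy":0,"wz":0},{"x":0,"y":0,"z":0,"wx":0,"wy":0,"wz":0},{"x":0,"y":0,"z":0,"wx":0,"wy":0,"wz":0},{"x":0,"y":0,"z":0,"wx":0,"wy":0,"wz":0}]' >/dev/null; python3 f.py
```

```text
[ 0.5273 -0.2322  0.0752] [ 0.6   0.61 -2.64] [-0.071  0.222  0.06 ] 21.13
```

Free so far. I go on in 0.5–1 mm steps.

```bash
python3 -m handwheel '[{"x":0,"y":0,"z":-0.0005,"wx":0,"wy":0,"wz":0},{"x":0,"y":0,"z":-0.0005,"wx":0,"wy":0,"wz":0},{"x":0,"y":0,"z":-0.0005,"wx":0,"wy":0,"wz":0},{"x":0,"y":0,"z":0,"wx":0,"wy":0,"wz":0},{"x":0,"y":0,"z":0,"wx":0,"wy":0,"wz":0},{"x":0,"y":0,"z":0,"wx":0,"wy":0,"wz":0},{"x":0,"y":0,"z":0,"wx":0,"wy":0,"wz":0},{"x":0,"y":0,"z":0,"wx":0,"wy":0,"wz":0}]' >/dev/null; python3 f.py
python3 -m handwheel '[{"x":0,"y":0,"z":-0.0005,"wx":0,"wy":0,"wz":0},{"x":0,"y":0,"z":-0.0005,"wx":0,"wy":0,"wz":0},{"x":0,"y":0,"z":0,"wx":0,"wy":0,"wz":0},{"x":0,"y":0,"z":0,"wx":0,"wy":0,"wz":0},{"x":0,"y":0,"z":0,"wx":0,"wy":0,"wz":0},{"x":0,"y":0,"z":0,"wx":0,"wy":0,"wz":0},{"x":0,"y":0,"z":0,"wx":0,"wy":0,"wz":0},{"x":0,"y":0,"z":0,"wx":0,"wy":0,"wz":0}]' >/dev/null; python3 f.py
```

```text
[ 0.5272 -0.2322  0.0737] [ 0.7   0.12 -3.65] [-0.059  0.247 -0.051] 21.27
[ 0.5272 -0.2322  0.0727] [-0.    0.61 -2.64] [-0.063  0.189 -0.038] 21.23
```

```bash
python3 -m handwheel '[{"x":0,"y":0,"z":-0.0005,"wx":0,"wy":0,"wz":0},{"x":0,"y":0,"z":0,"wx":0,"wy":0,"wz":0},{"x":0,"y":0,"z":0,"wx":0,"wy":0,"wz":0},{"x":0,"y":0,"z":0,"wx":0,"wy":0,"wz":0},{"x":0,"y":0,"z":0,"wx":0,"wy":0,"wz":0},{"x":0,"y":0,"z":0,"wx":0,"wy":0,"wz":0},{"x":0,"y":0,"z":0,"wx":0,"wy":0,"wz":0},{"x":0,"y":0,"z":0,"wx":0,"wy":0,"wz":0}]' >/dev/null; python3 f.py
python3 - <<'E'
from ringfit import *
c=cam('wrist'); o=env.get_obs(); pickle.dump(c,open('wd.pkl','wb')); pickle.dump(o,open('od.pkl','wb')); pliers(c,o)
P=cloud(c); L=P-o['eef_pos']
m=(L[...,2]>-.02)&(L[...,2]<-.0085)&(L[...,0]>.09)&(abs(L[...,1])>.025)&(abs(L[...,1])<.036)
for a in (.11,.12,.13):
    for s in (1,-1):
        k=m&(abs(L[...,0]-a)<.004)&(L[...,1]*s>0); print(a,s,np.median(L[k][:,2]).round(4),np.median(P[k][:,2]).round(4),k.sum())
E
```

```text
[ 0.5273 -0.2322  0.0722] [ 0.55  0.42 -2.09] [-0.08   0.202  0.027] 21.06
pin px [276.  182.2] pin [ 0.5732 -0.2327  0.0955] rel tcp fwd/left/up [ 0.046  -0.0005  0.0233]
nose end fwd 0.0511 pitch -0.0046
  nose side 1 lat range 0.0224 0.0325 z 0.0943
  nose side -1 lat range -0.0317 -0.0215 z 0.0944
roll -0.0002
0.11 1 -0.0136 0.0586 257
0.11 -1 -0.0136 0.0586 248
0.12 1 -0.0139 0.0582 256
0.12 -1 -0.014 0.0582 263
0.13 1 -0.0146 0.0576 268
0.13 -1 -0.0145 0.0576 289
```

First contact is felt: the pliers pitch rose 0.008, and the ring's far side touches while the near side is still about 2 mm high. I lower further in small steps, watching pitch and ring slope.

```bash
cat > look.py <<'E'
from ringfit import *
k=sys.argv[1]; c=cam('wrist'); o=env.get_obs(); pickle.dump(c,open(f'w{k}.pkl','wb')); pickle.dump(o,open(f'o{k}.pkl','wb')); print(o['eef_pos'].round(4),o['ft_force'].round(2),o['ft_torque'].round(3)); pliers(c,o)
P=cloud(c); L=P-o['eef_pos']
m=(P[...,2]>.0545)&(P[...,2]<.062)&(L[...,0]>.09)&(abs(L[...,1])>.022)&(abs(L[...,1])<.036)
for a in (.11,.12,.13):
    k=m&(abs(L[...,0]-a)<.004); print('ring',a,np.median(P[k&(L[...,1]>0)][:,2]).round(4),np.median(P[k&(L[...,1]<0)][:,2]).round(4))
E
python3 -m handwheel '[{"x":0,"y":0,"z":-0.0005,"wx":0,"wy":0,"wz":0},{"x":0,"y":0,"z":0,"wx":0,"wy":0,"wz":0},{"x":0,"y":0,"z":-0.0005,"wx":0,"wy":0,"wz":0},{"x":0,"y":0,"z":0,"wx":0,"wy":0,"wz":0},{"x":0,"y":0,"z":0,"wx":0,"wy":0,"wz":0},{"x":0,"y":0,"z":0,"wx":0,"wy":0,"wz":0},{"x":0,"y":0,"z":0,"wx":0,"wy":0,"wz":0},{"x":0,"y":0,"z":0,"wx":0,"wy":0,"wz":0}]' >/dev/null; python3 look.py e
```

```text
[ 0.5272 -0.2322  0.0712] [-0.23  0.53 -3.46] [-0.077  0.168 -0.034]
pin px [276.  182.5] pin [ 0.5731 -0.2327  0.0947] rel tcp fwd/left/up [ 0.0458 -0.0005  0.0235]
nose end fwd 0.0513 pitch -0.0
  nose side 1 lat range 0.0224 0.0324 z 0.0938
  nose side -1 lat range -0.0316 -0.0217 z 0.0939
roll -0.0008
ring 0.11 0.0585 0.0585
ring 0.12 0.0581 0.0581
ring 0.13 0.0577 0.0577
```

The ring and pliers turn together about the far contact. So I turn the tool slightly nose-up while lowering, which brings the near side down without pressing.

```bash
python3 -m handwheel '[{"x":0,"y":0,"z":-0.0008,"wx":0,"wy":-0.005,"wz":0},{"x":0,"y":0,"z":-0.0008,"wx":0,"wy":-0.005,"wz":0},{"x":0,"y":0,"z":-0.0008,"wx":0,"wy":-0.005,"wz":0},{"x":0,"y":0,"z":-0.0008,"wx":0,"wy":-0.005,"wz":0},{"x":0,"y":0,"z":0,"wx":0,"wy":0,"wz":0},{"x":0,"y":0,"z":0,"wx":0,"wy":0,"wz":0},{"x":0,"y":0,"z":0,"wx":0,"wy":0,"wz":0},{"x":0,"y":0,"z":0,"wx":0,"wy":0,"wz":0}]' >/dev/null; python3 look.py f
```

```text
[ 0.5273 -0.2322  0.068 ] [-0.46  0.26 -1.73] [-0.047  0.288 -0.052]
pin px [276.  182.5] pin [ 0.5728 -0.2327  0.0924] rel tcp fwd/left/up [ 0.0455 -0.0005  0.0244]
nose end fwd 0.0519 pitch -0.001
  nose side 1 lat range 0.0009 0.0325 z 0.0924
  nose side -1 lat range -0.0317 -0.0 z 0.0925
roll -0.0012
ring 0.11 0.0576 0.0575
ring 0.12 0.0574 0.0574
ring 0.13 0.0573 0.0572
```

The ring is now almost flat on the bearing: tops at 57.6 and 57.2 mm, against about 57 expected, and a force step of about 1 N. I settle it slightly further, then release in stages while backing off as the ring ends retreat from the shaft axis.

```bash
python3 -m handwheel '[{"x":0,"y":0,"z":-0.0004,"wx":0,"wy":-0.002,"wz":0},{"x":0,"y":0,"z":-0.0004,"wx":0,"wy":-0.002,"wz":0},{"x":0,"y":0,"z":0,"wx":0,"wy":0,"wz":0},{"x":0,"y":0,"z":0,"wx":0,"wy":0,"wz":0},{"x":0,"y":0,"z":0,"wx":0,"wy":0,"wz":0},{"x":0,"y":0,"z":0,"wx":0,"wy":0,"wz":0},{"x":0,"y":0,"z":0,"wx":0,"wy":0,"wz":0},{"x":0,"y":0,"z":0,"wx":0,"wy":0,"wz":0}]' >/dev/null; python3 f.py
python3 -m handwheel '[{"x":-0.0005,"y":0,"z":0,"wx":0,"wy":0,"wz":0},{"x":-0.0006,"y":0,"z":0,"wx":0,"wy":0,"wz":0},{"x":-0.0006,"y":0,"z":0,"wx":0,"wy":0,"wz":0},{"x":0,"y":0,"z":0,"wx":0,"wy":0,"wz":0},{"x":0,"y":0,"z":0,"wx":0,"wy":0,"wz":0},{"x":0,"y":0,"z":0,"wx":0,"wy":0,"wz":0},{"x":0,"y":0,"z":0,"wx":0,"wy":0,"wz":0},{"x":0,"y":0,"z":0,"wx":0,"wy":0,"wz":0}]' 0.025 60 >/dev/null; python3 look.py g
cat > rv.py <<'E'
import pickle,cv2,sys
c=pickle.load(open(f'w{sys.argv[1]}.pkl','rb')); cv2.imwrite(f'pics/w{sys.argv[1]}.png',c['pixels'][:200,180:380][...,::-1].repeat(3,0).repeat(3,1))
E
python3 rv.py g
```

```text
[ 0.5273 -0.2323  0.0672] [ 0.4  -0.16 -2.13] [-0.056  0.308 -0.026] 20.84
[ 0.5255 -0.2322  0.0671] [ 0.17 -0.36 -2.7 ] [-0.017  0.341 -0.03 ]
pin px [276.1 183.9] pin [ 0.5701 -0.2327  0.0916] rel tcp fwd/left/up [ 0.0446 -0.0005  0.0245]
nose end fwd 0.0738 pitch -0.1159
  nose side 1 lat range 0.0009 0.0233 z 0.0719
  nose side -1 lat range -0.02 -0.0 z 0.0719
roll -0.0002
ring 0.11 0.0574 0.0571
ring 0.12 0.0572 0.0572
ring 0.13 0.057 0.057
```

View pics/wg.png

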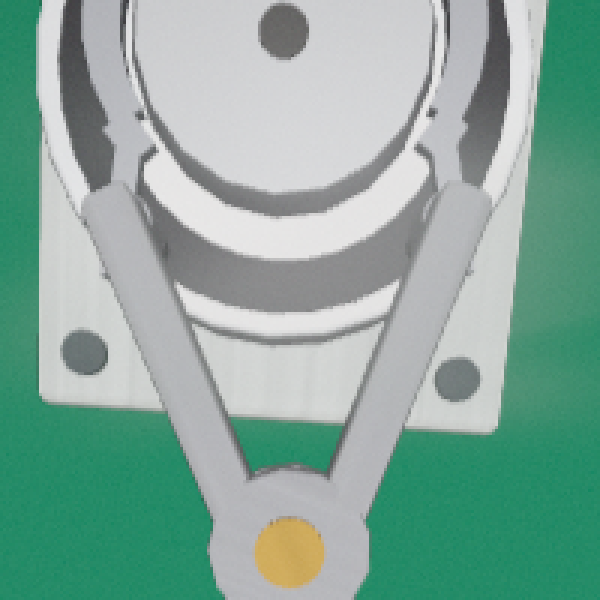

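The ring is flat on the bearing, below the shaft head, and closing symmetrically (inner edges at about 140 and 440). I continue the staged release.

```bash
python3 -m handwheel '[{"x":-0.0007,"y":0,"z":0,"wx":0,"wy":0,"wz":0},{"x":-0.0007,"y":0,"z":0,"wx":0,"wy":0,"wz":0},{"x":-0.0006,"y":0,"z":0,"wx":0,"wy":0,"wz":0},{"x":0,"y":0,"z":0,"wx":0,"wy":0,"wz":0},{"x":0,"y":0,"z":0,"wx":0,"wy":0,"wz":0},{"x":0,"y":0,"z":0,"wx":0,"wy":0,"wz":0},{"x":0,"y":0,"z":0,"wx":0,"wy":0,"wz":0},{"x":0,"y":0,"z":0,"wx":0,"wy":0,"wz":0}]' 0.029 60 >/dev/null; python3 f.py
python3 -m handwheel '[{"x":-0.0006,"y":0,"z":0,"wx":0,"wy":0,"wz":0},{"x":-0.0006,"y":0,"z":0,"wx":0,"wy":0,"wz":0},{"x":-0.0005,"y":0,"z":0,"wx":0,"wy":0,"wz":0},{"x":0,"y":0,"z":0,"wx":0,"wy":0,"wz":0},{"x":0,"y":0,"z":0,"wx":0,"wy":0,"wz":0},{"x":0,"y":0,"z":0,"wx":0,"wy":0,"wz":0},{"x":0,"y":0,"z":0,"wx":0,"wy":0,"wz":0},{"x":0,"y":0,"z":0,"wx":0,"wy":0,"wz":0}]' 0.033 60 >/dev/null; python3 f.py
python3 -m handwheel '[{"x":-0.0005,"y":0,"z":0,"wx":0,"wy":0,"wz":0},{"x":-0.0005,"y":0,"z":0,"wx":0,"wy":0,"wz":0},{"x":-0.0004,"y":0,"z":0,"wx":0,"wy":0,"wz":0},{"x":0,"y":0,"z":0,"wx":0,"wy":0,"wz":0},{"x":0,"y":0,"z":0,"wx":0,"wy":0,"wz":0},{"x":0,"y":0,"z":0,"wx":0,"wy":0,"wz":0},{"x":0,"y":0,"z":0,"wx":0,"wy":0,"wz":0},{"x":0,"y":0,"z":0,"wx":0,"wy":0,"wz":0}]' 0.037 60 >/dev/null; python3 look.py h; python3 rv.py h
```

```text
[ 0.5235 -0.2322  0.0671] [ 0.14  0.71 -1.92] [-0.028  0.297 -0.029] 29.27
[ 0.5218 -0.2322  0.0672] [ 0.42 -0.29 -2.37] [-0.044  0.334 -0.018] 33.47
[ 0.5205 -0.2322  0.0672] [ 0.    0.39 -2.64] [-0.075  0.348  0.007]
pin px [276.1 189.7] pin [ 0.5622 -0.2327  0.0919] rel tcp fwd/left/up [ 0.0418 -0.0005  0.0247]
nose end fwd 0.0709 pitch 0.001
  nose side 1 lat range 0.0005 0.0186 z 0.0721
  nose side -1 lat range -0.0176 -0.001 z 0.0721
roll 0.0019
ring 0.11 0.0577 0.0579
ring 0.12 0.0576 0.0576
ring 0.13 0.0574 0.0575
```

View pics/wh.png

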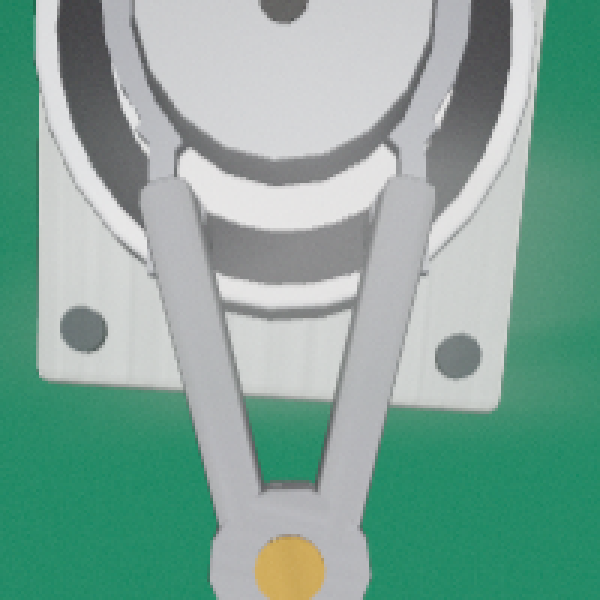

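The ring is in the groove under the shaft head. I finish the release, free the tips and look again before lifting.

```bash
python3 -m handwheel '[{"x":-0.0005,"y":0,"z":0,"wx":0,"wy":0,"wz":0},{"x":-0.0004,"y":0,"z":0,"wx":0,"wy":0,"wz":0},{"x":-0.0004,"y":0,"z":0,"wx":0,"wy":0,"wz":0},{"x":0,"y":0,"z":0,"wx":0,"wy":0,"wz":0},{"x":0,"y":0,"z":0,"wx":0,"wy":0,"wz":0},{"x":0,"y":0,"z":0,"wx":0,"wy":0,"wz":0},{"x":0,"y":0,"z":0,"wx":0,"wy":0,"wz":0},{"x":0,"y":0,"z":0,"wx":0,"wy":0,"wz":0}]' 0.042 60 >/dev/null; python3 f.py
python3 -m handwheel '[{"x":0,"y":0,"z":0,"wx":0,"wy":0,"wz":0},{"x":0,"y":0,"z":0,"wx":0,"wy":0,"wz":0},{"x":0,"y":0,"z":0,"wx":0,"wy":0,"wz":0},{"x":0,"y":0,"z":0,"wx":0,"wy":0,"wz":0},{"x":0,"y":0,"z":0,"wx":0,"wy":0,"wz":0},{"x":0,"y":0,"z":0,"wx":0,"wy":0,"wz":0},{"x":0,"y":0,"z":0,"wx":0,"wy":0,"wz":0},{"x":0,"y":0,"z":0,"wx":0,"wy":0,"wz":0}]' 0.0508 60 >/dev/null; python3 look.py i; python3 rv.py i
```

```text
[ 0.5189 -0.2322  0.0671] [-1.27  0.72 -2.03] [0.185 1.093 0.077] 42.63
[ 0.5191 -0.2322  0.0672] [-0.23 -0.52 -1.04] [-0.104  0.275 -0.001]
pin px [276.2 198.7] pin [ 0.5566 -0.2327  0.0917] rel tcp fwd/left/up [ 0.0375 -0.0005  0.0246]
nose end fwd 0.0726 pitch 0.0202
  nose side 1 lat range 0.0019 0.0134 z 0.0932
  nose side -1 lat range -0.0135 -0.0 z 0.0931
roll -0.0001
ring 0.11 0.0564 0.0565
ring 0.12 0.0567 0.0565
ring 0.13 0.0567 0.0567
```

View pics/wi.png

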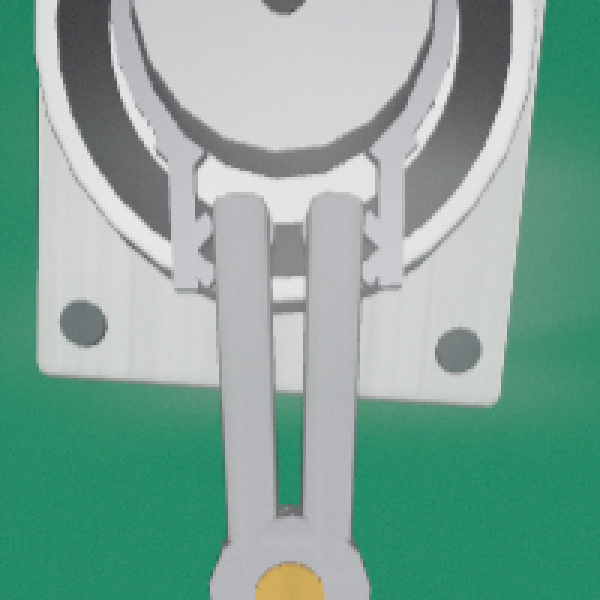

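The ring is fully closed, flat in the groove with an even top height of 56.5–56.7 mm. The tips stand free between the notches (inner edges 268–310). I lift straight up and level the pliers.

```bash
python3 -m handwheel '[{"x":0,"y":0,"z":0.003,"wx":0,"wy":0,"wz":0},{"x":0,"y":0,"z":0.005,"wx":0,"wy":0,"wz":0},{"x":0,"y":0,"z":0.008,"wx":0,"wy":0,"wz":0},{"x":0,"y":0,"z":0.012,"wx":0,"wy":0.007,"wz":0},{"x":0,"y":0,"z":0.012,"wx":0,"wy":0.007,"wz":0},{"x":0,"y":0,"z":0.01,"wx":0,"wy":0.007,"wz":0},{"x":0,"y":0,"z":0.007,"wx":0,"wy":0.007,"wz":0},{"x":0,"y":0,"z":0.003,"wx":0,"wy":0,"wz":0}]'
python3 -m handwheel '[{"x":0.001,"y":0.014,"z":0,"wx":0,"wy":0,"wz":0.024},{"x":0.001,"y":0.027,"z":0,"wx":0,"wy":0,"wz":0.024},{"x":0.001,"y":0.03,"z":0,"wx":0,"wy":0,"wz":0.024},{"x":0.001,"y":0.03,"z":0,"wx":0,"wy":0,"wz":0.024},{"x":0.001,"y":0.03,"z":0,"wx":0,"wy":0,"wz":0.024},{"x":0.001,"y":0.027,"z":0,"wx":0,"wy":0,"wz":0.024},{"x":0.001,"y":0.02,"z":0,"wx":0,"wy":0,"wz":0.024},{"x":0.001,"y":0.0108,"z":0,"wx":0,"wy":0,"wz":0.02}]'
python3 -m handwheel '[{"x":0,"y":0,"z":0,"wx":0,"wy":0,"wz":0},{"x":0,"y":0,"z":0,"wx":0,"wy":0,"wz":0},{"x":0,"y":0,"z":0,"wx":0,"wy":0,"wz":0},{"x":0,"y":0,"z":0,"wx":0,"wy":0,"wz":0},{"x":0,"y":0,"z":0,"wx":0,"wy":0,"wz":0},{"x":0,"y":0,"z":0,"wx":0,"wy":0,"wz":0},{"x":0,"y":0,"z":0,"wx":0,"wy":0,"wz":0},{"x":0,"y":0,"z":0,"wx":0,"wy":0,"wz":0}]' >/dev/null
python3 - <<'E'
from meas import *
import pickle
c=cam('wrist'); o=env.get_obs(); print(o['time_s'],o['eef_pos'].round(4),o['orientation'].round(4),yawof(o),o['ft_force'].round(2)); pliers(c,o); pickle.dump(c,open('wj.pkl','wb'))
save(c,'wj.png')
# rest black saddle / grey foot in view?
P=cloud(c); m=(P[...,2]>.044)&(P[...,2]<.054)&(abs(P[...,0]-.55)<.06)&(abs(P[...,1]+.04)<.06); print('saddle pts',m.sum(),np.percentile(P[m][:,:2],[2,50,98],axis=0).round(4) if m.any() else '')
s=cam('side'); pickle.dump(s,open('sj.pkl','wb'))
E
```

```text
time_s: 36.35
eef_pos: [0.5198, -0.2323, 0.1284]
orientation: [0.0, 1.0, 0.0, 0.019]
ft_force: [0.3, 0.2, -1.8]
gripper_width: 0.584
time_s: 37.15
eef_pos: [0.5267, -0.0415, 0.1269]
orientation: [-0.002, 0.995, 0.096, 0.018]
ft_force: [0.6, 0.2, -1.6]
gripper_width: 0.584
38.0 [ 0.5271 -0.0435  0.1272] [-0.0016  0.9954  0.0939  0.0182] 0.18810245055023847 [ 0.15  0.16 -2.54]
pin px [276.1 198.7] pin [ 0.5647 -0.0368  0.1507] rel tcp fwd/left/up [ 0.0382 -0.0005  0.0236]
nose end fwd 0.0581 pitch 0.0267
  nose side 1 lat range 0.0023 0.0108 z 0.1506
  nose side -1 lat range -0.0108 -0.0023 z 0.1505
roll 0.0012
saddle pts 114 [[ 0.5575 -0.053 ]
 [ 0.5727 -0.0353]
 [ 0.5778 -0.0209]]
```

View pics/wj.png

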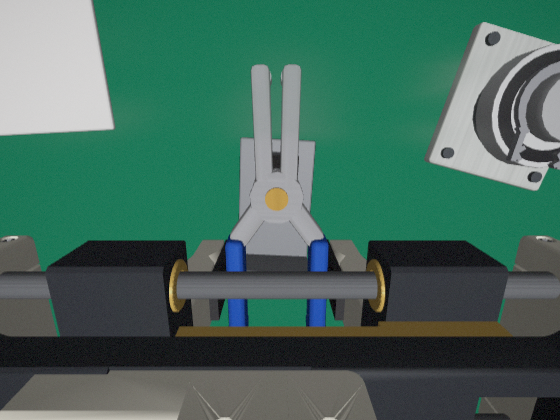

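Over the rest, the pin measures (0.5647, −0.0368), against (0.5645, −0.0369) at the start. The ring is visible on the shaft at upper right. I level the last 0.033 rad and lower.

```bash
python3 -m handwheel '[{"x":-0.0002,"y":0,"z":-0.005,"wx":-0.0015,"wy":0.008,"wz":0},{"x":-0.0002,"y":0,"z":-0.01,"wx":-0.0015,"wy":0.008,"wz":0},{"x":-0.0002,"y":0,"z":-0.015,"wx":-0.0015,"wy":0.008,"wz":0},{"x":-0.0002,"y":0,"z":-0.015,"wx":-0.0015,"wy":0.008,"wz":0},{"x":0,"y":0,"z":-0.015,"wx":0,"wy":0,"wz":0},{"x":0,"y":0,"z":-0.01,"wx":0,"wy":0,"wz":0},{"x":0,"y":0,"z":-0.004,"wx":0,"wy":0,"wz":0},{"x":0,"y":0,"z":0,"wx":0,"wy":0,"wz":0}]'
python3 - <<'E'
from meas import *
c=cam('wrist'); o=env.get_obs(); print(o['eef_pos'].round(4),yawof(o),o['ft_force'].round(2)); pliers(c,o)
E
```

```text
time_s: 38.85
eef_pos: [0.5259, -0.0436, 0.0522]
orientation: [0.0, 0.996, 0.094, 0.001]
ft_force: [0.1, -0.1, -1.9]
gripper_width: 0.581
[ 0.5264 -0.0435  0.0529] 0.18831207006486947 [-0.16  0.29 -2.26]
pin px [276.2 198.7] pin [ 0.5643 -0.0367  0.0745] rel tcp fwd/left/up [ 0.0385 -0.0005  0.0215]
nose end fwd 0.0581 pitch -0.0057
  nose side 1 lat range 0.0023 0.0108 z 0.0725
  nose side -1 lat range -0.0107 -0.0022 z 0.0724
roll -0.0005
```

```bash
python3 -m handwheel '[{"x":0,"y":0,"z":-0.003,"wx":0,"wy":0,"wz":0},{"x":0,"y":0,"z":-0.003,"wx":0,"wy":0,"wz":0},{"x":0,"y":0,"z":-0.003,"wx":0,"wy":0,"wz":0},{"x":0,"y":0,"z":-0.0015,"wx":0,"wy":0,"wz":0},{"x":0,"y":0,"z":0,"wx":0,"wy":0,"wz":0},{"x":0,"y":0,"z":0,"wx":0,"wy":0,"wz":0},{"x":0,"y":0,"z":0,"wx":0,"wy":0,"wz":0},{"x":0,"y":0,"z":0,"wx":0,"wy":0,"wz":0}]' >/dev/null; python3 f.py
python3 -m handwheel '[{"x":0,"y":0,"z":-0.0005,"wx":0,"wy":0,"wz":0},{"x":0,"y":0,"z":0,"wx":0,"wy":0,"wz":0},{"x":0,"y":0,"z":0,"wx":0,"wy":0,"wz":0},{"x":0,"y":0,"z":-0.0005,"wx":0,"wy":0,"wz":0},{"x":0,"y":0,"z":0,"wx":0,"wy":0,"wz":0},{"x":0,"y":0,"z":0,"wx":0,"wy":0,"wz":0},{"x":0,"y":0,"z":0,"wx":0,"wy":0,"wz":0},{"x":0,"y":0,"z":0,"wx":0,"wy":0,"wz":0}]' >/dev/null; python3 f.py
```

```text
[ 0.5264 -0.0434  0.0428] [-0.17  0.49 -1.74] [-0.004  0.01   0.016] 50.57
[ 0.5263 -0.0434  0.0417] [-0.25 -0.6  -2.82] [-0.04   0.026  0.024] 50.72
```

```bash
python3 -m handwheel '[{"x":0,"y":0,"z":-0.0005,"wx":0,"wy":0,"wz":0},{"x":0,"y":0,"z":0,"wx":0,"wy":0,"wz":0},{"x":0,"y":0,"z":0,"wx":0,"wy":0,"wz":0},{"x":0,"y":0,"z":0,"wx":0,"wy":0,"wz":0},{"x":0,"y":0,"z":0,"wx":0,"wy":0,"wz":0},{"x":0,"y":0,"z":0,"wx":0,"wy":0,"wz":0},{"x":0,"y":0,"z":0,"wx":0,"wy":0,"wz":0},{"x":0,"y":0,"z":0,"wx":0,"wy":0,"wz":0}]' >/dev/null; python3 f.py
python3 -m handwheel '[{"x":0,"y":0,"z":-0.0004,"wx":0,"wy":0,"wz":0},{"x":0,"y":0,"z":0,"wx":0,"wy":0,"wz":0},{"x":0,"y":0,"z":0,"wx":0,"wy":0,"wz":0},{"x":0,"y":0,"z":0,"wx":0,"wy":0,"wz":0},{"x":0,"y":0,"z":0,"wx":0,"wy":0,"wz":0},{"x":0,"y":0,"z":0,"wx":0,"wy":0,"wz":0},{"x":0,"y":0,"z":0,"wx":0,"wy":0,"wz":0},{"x":0,"y":0,"z":0,"wx":0,"wy":0,"wz":0}]' >/dev/null; python3 f.py
python3 - <<'E'
from meas import *
c=cam('wrist'); o=env.get_obs(); pliers(c,o)
E
```

```text
[ 0.5263 -0.0434  0.0412] [-0.27  0.06 -2.4 ] [-0.158  0.005  0.004] 50.6
[ 0.5263 -0.0434  0.0408] [-0.17  0.27 -2.07] [-0.119 -0.052 -0.043] 50.88
pin px [276.2 198.8] pin [ 0.5647 -0.0366  0.0631] rel tcp fwd/left/up [ 0.039  -0.0005  0.0223]
nose end fwd 0.058 pitch 0.0887
  nose side 1 lat range 0.0024 0.0109 z 0.0613
  nose side -1 lat range -0.0107 -0.0022 z 0.0612
roll -0.0019
```

About 0.5 mm remains. I set it down, open and withdraw.

```bash
python3 -m handwheel '[{"x":0,"y":0,"z":-0.0005,"wx":0,"wy":0,"wz":0},{"x":0,"y":0,"z":0,"wx":0,"wy":0,"wz":0},{"x":0,"y":0,"z":0,"wx":0,"wy":0,"wz":0},{"x":0,"y":0,"z":0,"wx":0,"wy":0,"wz":0},{"x":0,"y":0,"z":0,"wx":0,"wy":0,"wz":0},{"x":0,"y":0,"z":0,"wx":0,"wy":0,"wz":0},{"x":0,"y":0,"z":0,"wx":0,"wy":0,"wz":0},{"x":0,"y":0,"z":0,"wx":0,"wy":0,"wz":0}]' >/dev/null; python3 f.py
python3 -m handwheel '[{"x":0,"y":0,"z":0,"wx":0,"wy":0,"wz":0},{"x":0,"y":0,"z":0,"wx":0,"wy":0,"wz":0},{"x":0,"y":0,"z":0,"wx":0,"wy":0,"wz":0},{"x":0,"y":0,"z":0,"wx":0,"wy":0,"wz":0},{"x":0,"y":0,"z":0,"wx":0,"wy":0,"wz":0},{"x":0,"y":0,"z":0,"wx":0,"wy":0,"wz":0},{"x":0,"y":0,"z":0,"wx":0,"wy":0,"wz":0},{"x":0,"y":0,"z":0,"wx":0,"wy":0,"wz":0}]' 0.06 40 >/dev/null; python3 f.py
python3 -m handwheel '[{"x":0,"y":0,"z":0,"wx":0,"wy":0,"wz":0},{"x":0,"y":0,"z":0,"wx":0,"wy":0,"wz":0},{"x":0,"y":0,"z":0,"wx":0,"wy":0,"wz":0},{"x":0,"y":0,"z":0,"wx":0,"wy":0,"wz":0},{"x":0,"y":0,"z":0,"wx":0,"wy":0,"wz":0},{"x":0,"y":0,"z":0.003,"wx":0,"wy":0,"wz":0},{"x":0,"y":0,"z":0.005,"wx":0,"wy":0,"wz":0},{"x":0,"y":0,"z":0.01,"wx":0,"wy":0,"wz":0}]' 0.0876 >/dev/null
python3 -m handwheel '[{"x":0,"y":0,"z":0.02,"wx":0,"wy":0,"wz":0},{"x":0,"y":0,"z":0.025,"wx":0,"wy":0,"wz":0},{"x":0,"y":0,"z":0.025,"wx":0,"wy":0,"wz":0},{"x":0,"y":0,"z":0.025,"wx":0,"wy":0,"wz":0},{"x":0,"y":0,"z":0.025,"wx":0,"wy":0,"wz":0},{"x":0,"y":0,"z":0.025,"wx":0,"wy":0,"wz":0},{"x":0,"y":0,"z":0.015,"wx":0,"wy":0,"wz":0},{"x":0,"y":0,"z":0,"wx":0,"wy":0,"wz":0}]'
python3 - <<'E'
from meas import *
c=cam('wrist'); save(c,'wk.png'); b=blue(c)
for f,p,ce in b: print('handle yaw',np.arctan2(f[1],f[0]).round(3),p.mean(0).round(4))
P=cloud(c); near=np.hypot(P[...,0]-.6505,P[...,1]+.2315)
m=(near>.0265)&(near<.029)&(P[...,2]>.045); 
ang=np.degrees(np.arctan2(P[...,1]+.2315,P[...,0]-.6505))
for a in range(-180,180,45): k=m&(abs(ang-a)<22); print(a,np.median(P[k][:,2]).round(4) if k.any() else None,k.sum())
for n,pt in (('front',(270,101)),): pass
hsv=cv2.cvtColor(c['pixels'],cv2.COLOR_RGB2HSV).astype(int); y=(hsv[...,0]>12)&(hsv[...,0]<35)&(hsv[...,1]>110); y[:130]=0;y[200:]=0;y[:,240:310]=y[:,240:310];y[:,:240]=0;y[:,310:]=0; print('pin',np.median(P[y],0))
E
```

```text
[ 0.5264 -0.0434  0.0405] [-2.51  0.35  5.78] [0.168 0.833 0.012] 50.58
[ 0.5263 -0.0434  0.0403] [-0.19  0.26  0.28] [ 0.039 -0.002 -0.002] 60.34
time_s: 45.35
eef_pos: [0.5276, -0.0433, 0.2217]
orientation: [-0.0, 0.996, 0.094, 0.005]
ft_force: [0.5, 0.6, -0.0]
gripper_width: 1.0
handle yaw 0.132 [ 0.4927 -0.0261]
handle yaw 0.252 [ 0.5019 -0.0731]
-180 0.0518 24
-135 0.0532 18
-90 None 0
-45 None 0
0 0.0567 45
45 0.0566 53
90 0.0564 63
135 0.0559 61
pin [ 0.56422193 -0.03676268  0.06286415]
```

View pics/wk.png

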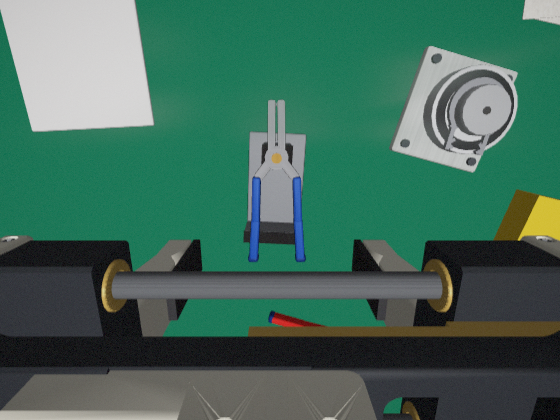

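The pliers lie on the rest as at the start: the pin is within about 0.3 mm and the handle yaws are unchanged. The ring sits in the groove, level at about 56.5 mm, with its gap at (466,140). The robot is clear of everything, so I hand in.

```bash
python3 -c "
from station import env
env.close_job(); print('handed in')"
```

```text
the job is handed in; nothing more can be done
handed in
```

The retaining ring is closed in the groove above the bearing, the blue pliers are back on their rest, and the job is handed in at about 45 s of the 72 s allowed.

I took the pliers and set both tips in the ring's notches. I spread it to about 0.41 rad by camera estimate (it passes from 0.36 and is spoiled above 0.52) and lowered it over the shaft end until it lay on the bearing. Then I let it close in stages while backing the tips off.

**Last checks:**
- **Ring:** its top is level at about 56.5 mm wherever the camera could see it, about 5 mm above the measured bearing face. The far right side, from about −45° to −90°, was hidden in the last picture. The two readings on the gap side (51.8 and 53.2 mm) come from few pixels and are most likely the bearing showing through the gap.
- **Pliers:** the pin is about 0.3 mm from its starting point in the plane and the handle angles match the start to within 0.005 rad.
- **Robot:** the gripper is clear of everything.

**Not perfect:**
- The ring drooped on the tips, and the pliers were off level by up to about 0.04 rad: nose-down just after lifting the ring, and nose-up while laying it flat and releasing.
- Setting the pliers back on the rest gave a brief push of about 8 N.
- I viewed 17 pictures, against a budget of 10.

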